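Turn a cover plate seal side up with a thin lifter

TASK

Take the thin lifter from its sloping stand, slide its blade under the overhanging edge of the cover plate and tip the plate over the step, so that it lies flat on the higher deck of the rest, roughly in the middle of the width, with its black rubber seal facing up. The plate has been cleaned, so turn it with the lifter only: neither gripper nor arm may touch it. Then put the lifter back on its stand as you found it, blade flat on the slope and heel near the lip, and leave the other things on the bench where they are.

Things in the scene. Friction and masses are not known exactly. Their poses are not given: they have to be found in the camera images.
- plate: metal cover plate, 70 (x) x 90 (y) x 6 mm (z), about 0.12 kg. One broad face is bare metal with four small dark screw heads; the other has a rectangular frame of black rubber seal, flush. Origin: centre of the seal face; +z points out of the bare face. Starts level, bare face up, on the rest's low shelf, far 90 mm edge within 4 mm of the step, near edge overhanging about 25 mm towards the robot
- plate_centre (a point): middle of the cover plate (half its thickness), axes as plate
- rest: turning rest: fixed white block 120 mm wide (y) with two levels; origin at bench height under step, z up, x away from the robot (yaw within 0.3 rad of the robot's x). It may stand left or right, the lifter's stand on the other side. x>0 is the deck, 27 mm above the bench, flat for 110 mm to a lip 9 mm high
- step (a point): a point on the rest's low shelf, midway along the foot of the 5 mm step up to the deck; 22 mm above the bench; axes as the rest's. The low shelf runs from here to x=-45 mm (towards the robot); its board is 10 mm thick on a foot set back to x=-36 mm. Under the plate's overhang in front of x=-45 mm there is only bench top, so 22 mm of free height
- lifter: the thin lifter, a loose L-shaped hand tool, 0.15 kg: a wooden handle 22 (x) x 16 (y) mm in section and 105 mm long stands square on a flat steel blade 3 mm thick, 44 mm wide (y). Origin: underside of the blade below the handle's centre line; z up along the handle, x along the blade to its tip. The blade reaches 85 mm ahead of the handle's centre line and 20 mm behind it (heel)
- lifter_grip (a point): a point on the centre line of the lifter's handle, 80 mm above the blade's underside (the handle ends at 108 mm); axes as lifter
- lifter_tip (a point): middle of the front edge of the lifter's blade, half-way up its 3 mm thickness: 85 mm along x and -78.5 mm along z from lifter_grip; axes as lifter
- stand: the lifter's stand: fixed grey wedge 60 mm wide (y), its flat top sloping up at 30 degrees along its x (away from the robot); origin at bench height, z up. The lifter starts with its blade flat on the slope, tip uphill, heel against the lip, so its handle leans back 30 degrees towards the robot
- stand_lip (a point): low end of the stand's 123 mm long slope, midway across, at the foot of the lip (12 mm tall, square to the slope) that stops the lifter sliding down; 16 mm above the bench; axes as the stand's. With the lifter in place, lifter_grip is about x=-22, y=0 (within 5), z=80 mm from here
- grease_jar: closed white plastic jar, 52 mm across and 55 mm tall; origin at its underside; a bystander, to be left alone
- gasket_ring: loose flat steel ring, 68 mm outside, 10 mm tall; origin at its underside; a bystander, to be left alone
- screwdriver: loose screwdriver lying on the bench; origin at its underside; a bystander, to be left alone
- squeeze_bottle: closed white bottle, 52 mm across, 130 mm tall; origin at its underside; a bystander, to be left alone
- seal_box: small cardboard box 90 x 70 x 45 mm; origin at its underside; a bystander, to be left alone
- brush: loose brush lying on the bench; origin at its underside; a bystander, to be left alone
- dish: small steel bowl, 90 mm across, 25 mm tall; origin at its underside; a bystander, to be left alone
Not all that is in view belongs to the job. What is shaped like the rest but turquoise or yellow is not meant.

How it is judged:
By the outcome, as a careful person would: the job done as asked, in the order asked, and still so for the second after the job is handed in, with the robot touching nothing.
It also fails if it takes over 51 s, if anything falls off the work surface, if the arm or the gripper's body presses on something with over 40 N, if the wrist force passes 120 N, or if a joint passes its speed limit or range.

ROBOT

A 6-joint arm with a two-finger parallel gripper is mounted at the origin on the work surface. World frame = base frame: x ahead of the robot, y to its left, z up, the work surface at z = 0. Lengths are in m, angles in rad, forces in N, time in s.
With the tool pointing down it reaches from about 0.35 to 0.975 m from the base axis. Payload 4.9 kg.
Tool frame: the origin (TCP) lies on the centre line of the jaws, within the pads' length; the fingertips stand bot.tips_ahead ahead of it and the grasp point (between the pads) lies 6 mm ahead of it (bot.tips_ahead is the distance from the TCP to the fingertips, in m); z points along the fingers, y is the direction in which the jaws open and shut (so a half turn about z gives the same grasp; the last joint's range is limited). The gripper opens to 85 mm and grips with 20 to 120 N. Pads are 22 mm wide; open, the fingers measure 114 mm over their backs; the gripper's body (76 mm by 85 mm) begins 54 mm behind the grasp point. The pads swing forward as they close: fully open they stand 13 mm farther back than shut.
Start: joints at [-0.119, 0.053, 1.613, -0, 1.476, -0.119], TCP at [0.625, 0, 0.256] pointing down, gripper open.
Joint ranges: [-3.01, 3.01], [-1.01, 2.22], [0.06, 2.58], [-1.02, 4.17], [0.09, 2.62], [-3.14, 3.14]. Speed limits (rad/s): [2.57, 2.57, 3.14, 3.14, 3.14, 3.14].

INTERFACE

Orientations are given as a 3x3 rotation matrix whose columns are the frame's x, y, z axes.
In Python, from rig import bot gives the robot as it stands.
- The arm moves only by the tool drive_tool, never from a script. Its argument "commands" is a list that holds one entry, the list of rows, each a list of 7 numbers: the shift along the tool's x, y, z in mm, then the turn, a rotation vector about the tool's x, y, z in rad, then the finger opening in mm, from 0 to 85.4. A call has exactly 10 rows; each row shifts and turns the commanded pose from where the row before left it, along the tool's axes as they then stand; what a row does not reach is not made up. A row lasts 1/8 s, in which the tool goes at most 62.5 mm and 10.7 degrees, less where a joint would pass 70% of its speed; a pose out of reach is approached as far as the arm can. A call with a gripper value outside its range is refused whole. The fingers move at their own pace and stop on an object; "force" is the grip in N (left out, the last holds). Time passes only in rows, so rows that do not move let the fingers close, or fill a call up. It gives the time, the measured TCP pose, the force and the opening at its end, in the units of the state.
- bot.get_state(): the state, without advancing time (a new reading comes with each control period).
- bot.snapshot(name): name is "scene" or "side" or "wrist"; returns (picture, depth): 400x640x3 uint8, red, green, blue; 400x640 float32, m along the optical axis (not along the pixel's ray), 0 where there is no reading.
- bot.camera_model(name): a dict with "camera_matrix" (3x3 intrinsics, pixels), "origin" and "orientation" of the camera in the world. Camera axes: x right, y down, z forward; pixel columns grow to the right and rows downward; lengths in m; the calibration is good to about 2 mm. A picture is of the moment at which its call begins: read the wrist's pose just before it. camera_model takes no time and is no camera call; for the wrist camera it gives the pose at the moment of the call.
- bot.finish_job(): hands the job in, once; it reports no verdict.
The state is a dict: "t": time; "qpos": joint angles; "qd": joint speeds; "effort": joint torques, N m; "ee_pos": TCP position; "eef_rot": TCP orientation; "contact_force": force on the tool from outside, world axes, zero at the start; "moment": the same for the moment, N m; "width": finger opening in m.
Only numpy, scipy, OpenCV 4.12 (cv2) and the standard library are available. Lean on these libraries where they do the work, as an engineer would, in place of code of your own. Each camera call takes 0.05 s, during which the arm holds its last target.

## Working session

There is one attempt and no reset: what is moved stays moved. The work goes in short steps, Python scripts to look and compute and a tool call to move; the robot and the scene stay as the last step left them, time stands still between calls to the robot, and variables do not carry over. Pictures are saved under pics/ and viewed, and the job is handed in when it is done.

Besides the shell and the picture viewer there is one more tool, called after "Call:" by a JSON object that holds its "method" and its "body", one argument or row to a line. drive_tool: Moves the arm, as the interface text tells. Its arguments: {"type":"object","properties":{"commands":{"type":"array"},"force":{"type":"number"}},"required":["commands"]}

```bash
ls; mkdir -p pics; python3 - <<'E'
from rig import bot
import cv2
s=bot.get_state();print(s, bot.tips_ahead)
for n in("scene","side","wrist"):
    m=bot.camera_model(n);print(n,m)
    p,d=bot.snapshot(n);cv2.imwrite(f"pics/{n}0.png",p[:,:,::-1]);
    import numpy as np;np.savez(f"{n}0.npz",p=p,d=d,K=m["camera_matrix"],o=m["origin"],R=m["orientation"])
E
```

```text
pics
{'t': 0.0, 'qpos': array([-1.19008754e-01,  5.33740757e-02,  1.61429542e+00,  3.46616263e-05,
        1.47602685e+00, -1.19004052e-01]), 'qd': array([ 2.39478555e-04, -2.43691255e-04, -7.05723030e-04, -8.33657665e-04,
       -7.70444815e-05,  1.34357350e-03]), 'effort': array([ 2.70554956e-04, -3.93670499e+01, -3.70175600e+01, -1.62778279e-04,
        6.93513779e-03, -6.06393527e-06]), 'ee_pos': array([6.24422017e-01, 7.29006638e-05, 2.55051461e-01]), 'eef_rot': array([[ 8.31452637e-06,  9.99997827e-01, -2.08470553e-03],
       [ 9.99999960e-01, -7.72242796e-06,  2.84028057e-04],
       [ 2.84011341e-04, -2.08470780e-03, -9.99997787e-01]]), 'contact_force': array([-0.58195502,  0.31844858, -0.23453182]), 'moment': array([0.00647071, 0.00706948, 0.04579291]), 'width': 0.08549126857320491} 0.025
scene {'camera_matrix': array([[373.20973798,   0.        , 322.9849997 ],
       [  0.        , 373.20973798, 197.23990626],
       [  0.        ,   0.        ,   1.        ]]), 'origin': array([1.23180403, 0.22536693, 0.99181284]), 'orientation': array([[-0.29020849,  0.72267963, -0.6273
[... 229 characters left out ...]

       [  0.        ,   0.        ,   1.        ]]), 'origin': array([0.11608938, 0.91170548, 0.82334478]), 'orientation': array([[-0.93994294, -0.1857457 ,  0.28636656],
       [-0.34083168,  0.55613944, -0.75798594],
       [-0.01846711, -0.81006633, -0.58604736]])}
wrist {'camera_matrix': array([[358.18773434,   0.        , 318.51255429],
       [  0.        , 358.18773434, 199.30275168],
       [  0.        ,   0.        ,   1.        ]]), 'origin': array([0.6244234 , 0.07266187, 0.37304046]), 'orientation': array([[ 9.99998341e-01,  1.31322812e-03, -1.26223482e-03],
       [ 9.07840564e-04, -9.60099925e-01, -2.79655699e-01],
       [-1.57912328e-03,  2.79654089e-01, -9.60099524e-01]])}
```

View pics/scene0.png

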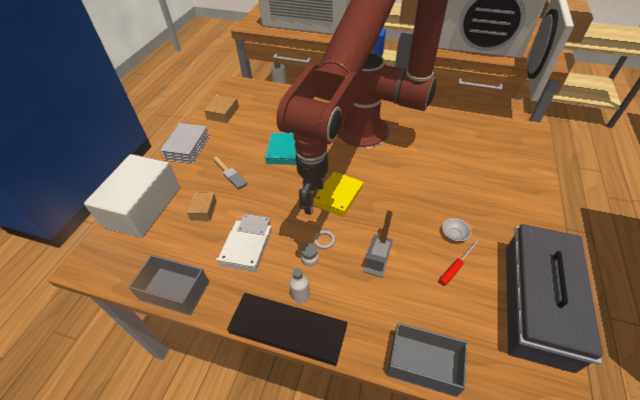

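View pics/side0.png

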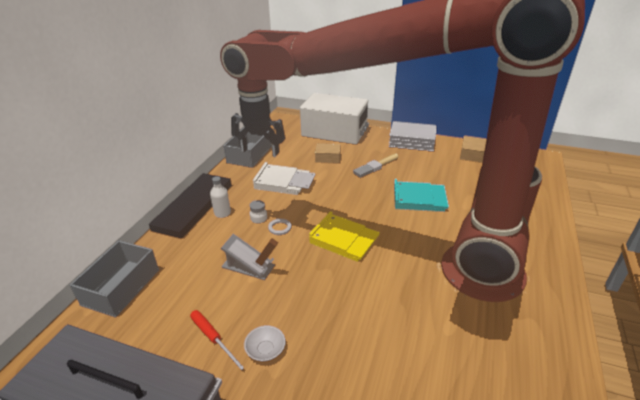

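View pics/wrist0.png

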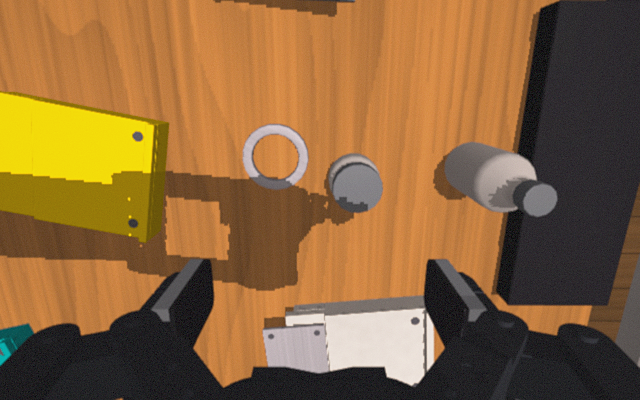

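```bash
cat > h.py <<'E'
import numpy as np,cv2
from scipy.spatial.transform import Rotation as Ro
def cloud(n):
    z=np.load(n+".npz");d=z["d"];K=z["K"]
    v,u=np.mgrid[:400,:640]
    P=np.stack([(u-K[0,2])/K[0,0]*d,(v-K[1,2])/K[1,1]*d,d],-1)
    return P@z["R"].T+z["o"],z["p"],d
def snap(n,tag):
    from rig import bot
    m=bot.camera_model(n);p,d=bot.snapshot(n)
    np.savez(tag+".npz",p=p,d=d,K=m["camera_matrix"],o=m["origin"],R=m["orientation"])
    cv2.imwrite(f"pics/{tag}.png",p[:,:,::-1]);return p,d
def proj(n,X):
    z=np.load(n+".npz");q=(np.atleast_2d(X)-z["o"])@z["R"];q=q@z["K"].T;return q[:,:2]/q[:,2:]
E
python3 - <<'E'
from h import *
for n,pts in (("scene0",[(245,240),(254,224),(310,255),(326,240),(300,290),(377,268),(388,215),(456,230),(455,270),(260,268)]),("side0",[(275,180),(300,182),(245,258),(268,250),(265,345),(260,210)]),("wrist0",[(275,130),(300,350),(370,350),(415,320),(355,190)])):
    P,p,d=cloud(n)
    for u,v in pts: print(n,u,v,P[v,u].round(3),p[v,u])
# crops
for n,(x,y,w,h) in {"scene0":(190,190,230,110),"side0":(200,140,200,150)}.items():
    im=cv2.imread(f"pics/{n}.png")[y:y+h,x:x+w];f=800/w
    cv2.imwrite(f"pics/{n}c.png",cv2.resize(im,None,fx=min(f,600/h),fy=min(f,600/h),interpolation=cv2.INTER_CUBIC))
E
```

```text
scene0 245 240 [ 0.664 -0.224  0.026] [234 226 211]
scene0 254 224 [ 0.601 -0.22   0.031] [185 176 173]
scene0 310 255 [ 0.678 -0.002  0.058] [122 120 117]
scene0 326 240 [ 0.574  0.015 -0.003] [204 135  68]
scene0 300 290 [0.804 0.012 0.082] [164 153 142]
scene0 377 268 [0.643 0.194 0.019] [72 64 59]
scene0 388 215 [0.519 0.192 0.121] [94 56 32]
scene0 456 230 [0.426 0.41  0.007] [189 179 175]
scene0 455 270 [0.587 0.414 0.021] [230  32  15]
scene0 260 268 [ 0.733 -0.146  0.006] [196 129  68]
side0 275 180 [ 0.683 -0.189  0.026] [216 209 199]
side0 300 182 [ 0.598 -0.205  0.026] [185 179 176]
side0 245 258 [0.587 0.206 0.049] [177 169 167]
side0 268 250 [0.52  0.199 0.091] [95 65 44]
side0 265 345 [0.441 0.4   0.004] [181 174 173]
side0 260 210 [0.641 0.007 0.049] [95 86 80]
wrist0 275 130 [0.58  0.039 0.01 ] [206 194 198]
wrist0 300 350 [ 0.603 -0.208  0.027] [191 178 181]
wrist0 370 350 [ 0.683 -0.208  0.026] [230 221 213]
wrist0 415 320 [ 0.732 -0.168  0.028] [100  95  98]
wrist0 355 190 [ 0.658 -0.011  0.054] [134 130 135]
```

View pics/scene0c.png

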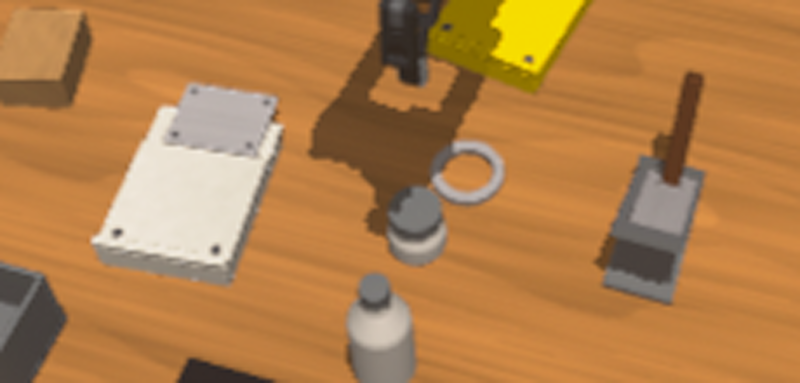

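View pics/side0c.png

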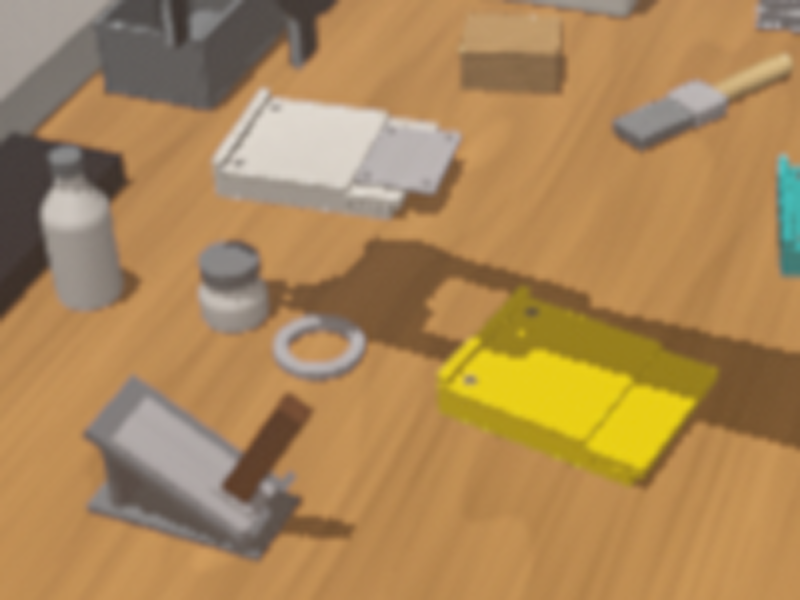

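```bash
python3 - <<'E'
from h import *
def top(P,p,m):
    h=cv2.cvtColor(p,cv2.COLOR_RGB2HSV);return h
for n in("scene0","side0","wrist0"):
    P,p,d=cloud(n);ok=d>0
    b=ok&(abs(P[...,0]-.6)<.3)&(abs(P[...,1])<.3)&(abs(P[...,2])<.012)
    print(n,"bench z med",np.median(P[b][:,2]),P[b][:,2].std())
    # rest region
    r=ok&(P[...,0]>.5)&(P[...,0]<.8)&(P[...,1]>-.32)&(P[...,1]<-.1)&(P[...,2]>.018)&(P[...,2]<.045)
    q=P[r];print(" rest pts",len(q),q[:,2].mean().round(4))
    rect=cv2.minAreaRect((q[:,:2]*1000).astype(np.float32));print(" rect",rect)
    hsv=cv2.cvtColor(p,cv2.COLOR_RGB2HSV)
    print(" sat",np.percentile(hsv[...,1][r],[5,25,50,75,95]),np.percentile(p[r],[5,50,95],axis=0).tolist())
    s=ok&(P[...,0]>.44)&(P[...,0]<.72)&(P[...,1]>.1)&(P[...,1]<.28)&(P[...,2]>.008)
    q=P[s];print(" stand pts",len(q),q.min(0),q.max(0))
E
```

```text
scene0 bench z med 0.001819910740801678 0.002183624785284054
 rest pts 1931 0.0291
 rect ((661.2826538085938, -223.302734375), (191.6118927001953, 123.03429412841797), 4.8996758460998535)
 sat [17.  22.5 25.  28.  40. ] [[146.0, 135.0, 123.0], [231.0, 223.0, 206.0], [237.0, 229.0, 216.0]]
 stand pts 867 [0.49868487 0.15429193 0.00800622] [0.66269414 0.26951978 0.12892538]
side0 bench z med 0.00020969246973567834 0.002297386381714332
 rest pts 1149 0.0272
 rect ((657.9935913085938, -218.11643981933594), (191.20889282226562, 128.58016967773438), 5.001776218414307)
 sat [11. 17. 20. 21. 30.] [[159.0, 149.0, 140.0], [207.0, 198.0, 188.0], [222.0, 215.0, 205.0]]
 stand pts 1276 [0.49590375 0.15554183 0.00805399] [0.65767801 0.22368857 0.12537755]
wrist0 bench z med 0.00023913289982210872 0.001715371245863371
 rest pts 10030 0.027
 rect ((658.0950317382812, -212.52651977539062), (189.849609375, 106.42103576660156), 4.8135881423950195)
 sat [14. 17. 19. 21. 32.] [[122.0, 113.0, 109.0], [232.0, 221.0, 213.0], [237.0, 227.0, 220.0]]Traceback (most recent call last):
  File "<stdin>", line 15, in <module>
    return umr_minimum(a, axis, None, out, keepdims, initial, where)
ValueError: zero-size array to reduction operation minimum which has no identity
```

```bash
python3 - <<'E'
from h import *
for n in("scene0","side0"):
    P,p,d=cloud(n);ok=d>0
    s=ok&(P[...,0]>.46)&(P[...,0]<.70)&(P[...,1]>.12)&(P[...,1]<.28)&(P[...,2]>.012)
    p=p.astype(int);br=s&(p[...,0]-p[...,2]>35)&(p[...,0]<140)&(P[...,2]>.04)
    q=P[br];c=q.mean(0);u,S,vt=np.linalg.svd(q-c);print(n,"handle",len(q),c.round(4),vt[0].round(3),q.min(0).round(3),q.max(0).round(3))
    gr=s&(p.max(-1)-p.min(-1)<30)&(p[...,0]>130)
    q=P[gr];
    for _ in range(4):
        c=q.mean(0);nv=np.linalg.svd(q-c)[2][2];nv*=np.sign(nv[2]);e=(q-c)@nv;q=q[abs(e)<.005]
    print(" plane",len(q),c.round(4),nv.round(3),np.degrees(np.arccos(nv[2])).round(1),"yaw",np.degrees(np.arctan2(-nv[1],-nv[0])).round(1))
    allq=P[s&(p.max(-1)-p.min(-1)<30)];allq=allq[abs((allq-c)@nv)<.006]
    print(cv2.minAreaRect((allq[:,:2]*1000).astype(np.float32)))
E
```

```text
scene0 handle 175 [0.5387 0.1911 0.086 ] [ 0.616 -0.091 -0.783] [0.499 0.155 0.041] [0.651 0.2   0.129]
 plane 220 [0.5929 0.1907 0.051 ] [-0.492  0.036  0.87 ] 29.5 yaw -4.1
((592.5184326171875, 187.0393829345703), (57.48837661743164, 120.2201156616211), 88.3110580444336)
side0 handle 218 [0.5272 0.2011 0.0868] [ 0.723  0.056 -0.688] [0.497 0.189 0.041] [0.648 0.216 0.125]
 plane 605 [0.5948 0.1913 0.0508] [-0.488 -0.021  0.873] 29.2 yaw 2.4
((589.7922973632812, 189.14169311523438), (62.74995422363281, 115.27430725097656), 88.457275390625)
```

Call:
{"method": "drive_tool", "body": {
  "commands": [
    [[15,-5,-2,0,0,0,85],[20,-8,-4,0,0,0,85],[25,-10,-4,0,0,0,85],[25,-10,-5,0,0,0,85],[25,-10,-5,0,0,0,85],[20,-7,-3,0,0,0,85],[15,-5,-2,0,0,0,85],[5,0,0,0,0,0,85],[0,0,0,0,0,0,85],[0,0,0,0,0,0,85]]
  ],
  "force": 80
}}

```text
t: 1.4
ee_pos: [0.5702, 0.1494, 0.281]
eef_rot: [[0.001, 1.0, -0.0], [1.0, -0.001, -0.0], [-0.0, -0.0, -1.0]]
contact_force: [-0.1, 0.3, -0.2]
width: 0.0847
```

```bash
python3 - <<'E'
from rig import bot
from h import *
s=bot.get_state();print(s["t"],s["qpos"],s["ee_pos"],s["eef_rot"].round(4),s["contact_force"])
snap("wrist","w1")
E
```

```text
1.4 [ 1.30174676e-01 -4.44798041e-02  1.66933654e+00 -2.44185606e-04
  1.51724926e+00  1.31051591e-01] [0.57017629 0.14941518 0.28096273] [[ 9.e-04  1.e+00 -5.e-04]
 [ 1.e+00 -9.e-04 -3.e-04]
 [-3.e-04 -5.e-04 -1.e+00]] [-0.10696182  0.34669384 -0.1601659 ]
```

View pics/w1.png

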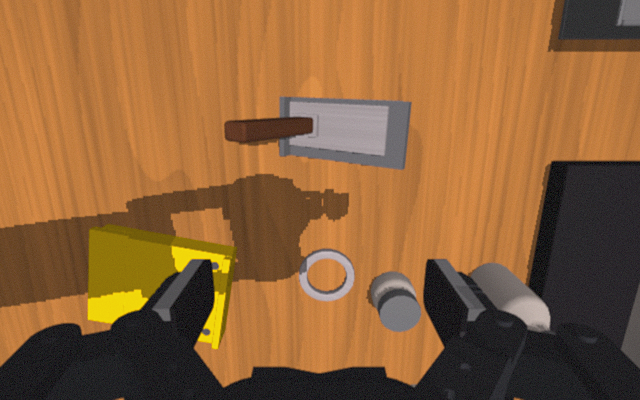

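```bash
python3 - <<'E'
from h import *
P,p,d=cloud("w1");p=p.astype(int)
s=np.zeros(d.shape,bool);s[90:175,220:415]=1;s&=d>0
gray=s&(p.max(-1)-p.min(-1)<25)&(p[...,0]>90)&(P[...,2]>.008)
q=P[gray]
nv=None;q0=q
for _ in range(6):
    c=q.mean(0);nv=np.linalg.svd(q-c)[2][2];nv*=np.sign(nv[2]);q=q0[abs((q0-c)@nv)<.004]
print("slope+blade plane",c.round(4),nv.round(3),np.degrees(np.arccos(nv[2])),"yaw",np.degrees(np.arctan2(-nv[1],-nv[0])))
m=gray&(abs((P-c)@nv)<.006)
print(cv2.minAreaRect(((P[m][:,:2])*1000).astype(np.float32)))
# blade (lighter) vs stand
for (u,v) in [(284,97),(411,102),(405,168),(283,157),(290,120),(398,135),(350,104),(350,160),(350,130),(388,107),(384,155),(300,155),(228,131),(231,125),(250,120),(250,139),(310,127)]:
    print(u,v,P[v-1:v+2,u-1:u+2].reshape(-1,3).mean(0).round(4),p[v,u],d[v,u].round(3))
br=s&(p[...,0]-p[...,2]>25)&(p[...,0]<130)&(P[...,2]>.035)
q=P[br];c=np.median(q,0);print("handle",len(q),c,np.linalg.svd(q-c)[2][0])
z=q[:,2]
for a in np.arange(.04,.13,.01):
    k=abs(z-a)<.005
    if k.sum()>3:print(a.round(3),k.sum(),q[k].mean(0).round(4),q[k][:,0].min().round(4),q[k][:,0].max().round(4),q[k][:,1].min().round(4),q[k][:,1].max().round(4))
im=cv2.imread("pics/w1.png")[85:180,215:420];cv2.imwrite("pics/w1c.png",cv2.resize(im,None,fx=3.9,fy=3.9,interpolation=cv2.INTER_CUBIC))
E
```

```text
slope+blade plane [0.6011 0.1891 0.0534] [-0.485 -0.005  0.875] 29.013445746217226 yaw 0.6034806879915697
((592.3931884765625, 188.46640014648438), (59.83718490600586, 114.1200180053711), 88.23384094238281)
284 97 [0.5346 0.2199 0.0172] [112  98 101] 0.358
411 102 [0.6612 0.2153 0.0326] [144 105  80] 0.316
405 168 [0.6638 0.1458 0.0161] [173 112  65] 0.405
283 157 [0.5307 0.1561 0.006 ] [187 124  70] 0.402
290 120 [0.5443 0.2003 0.0702] [77 47 34] 0.321
398 135 [0.6412 0.1875 0.0744] [109 106 109] 0.322
350 104 [0.5995 0.2138 0.0511] [133 128 132] 0.336
350 160 [0.6007 0.1608 0.0518] [112 108 113] 0.35
350 130 [0.5998 0.19   0.0541] [166 155 160] 0.34
388 107 [0.6317 0.2116 0.0704] [147 139 139] 0.319
384 155 [0.6304 0.1687 0.0696] [125 118 120] 0.33
300 155 [0.5502 0.1606 0.0199] [111 102 108] 0.378
228 131 [0.4998 0.1951 0.1177] [100  61  40] 0.279
231 125 [0.5028 0.1998 0.1192] [100  58  38] 0.275
250 120 [0.5145 0.2025 0.1023] [69 41 30] 0.289
250 139 [0.5169 0.1892 0.1195] [70 43 27] 0.277
310 127 [0.5616 0.1918 0.0424] [79 47 28] 0.349
handle 1751 [0.52591384 0.1951678  0.10216943] [-0.64897217  0.02457746  0.76041507]
0.04 53 [0.5618 0.1942 0.0417] 0.5588 0.5635 0.1868 0.2005
0.05 104 [0.557  0.1942 0.0502] 0.5525 0.5607 0.1869 0.2011
0.06 115 [0.5511 0.1947 0.06  ] 0.5393 0.611 0.1578 0.2017
0.07 158 [0.5592 0.1936 0.0702] 0.524 0.6511 0.1577 0.2109
0.08 153 [0.5395 0.1953 0.0802] 0.5249 0.6497 0.186 0.216
0.09 169 [0.5321 0.1952 0.0901] 0.5115 0.5377 0.1863 0.2026
0.1 190 [0.5269 0.1956 0.1003] 0.5101 0.5321 0.1864 0.2026
0.11 211 [0.5203 0.1953 0.1102] 0.4965 0.5262 0.1864 0.2029
0.12 589 [0.5093 0.1951 0.1202] 0.4965 0.5203 0.1863 0.2028
```

View pics/w1c.png

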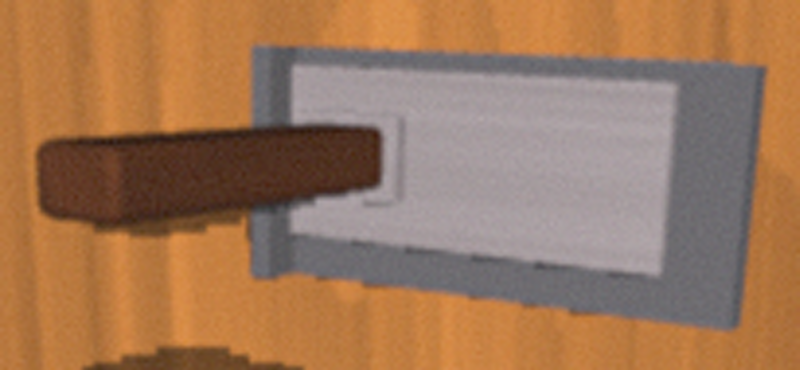

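```bash
cat >> h.py <<'E'
def ray(n,u,v):
    z=np.load(n+".npz");r=z["R"]@np.linalg.inv(z["K"])@np.array([u,v,1.]);return z["o"],r
def onplane(n,u,v,c,nv):
    o,r=ray(n,u,v);return o+r*((c-o)@nv)/(r@nv)
E
python3 - <<'E'
from h import *
nv=np.array([-.5,0,.866])
px=lambda a,b:(215+a/3.9-.5*(1-1/3.9),85+b/3.9-.5*(1-1/3.9))
c=np.array([.5998,.19,.0541])
for nm,a,b,o in [("tipL",677,82,0),("tipR",661,275,0),("heelL",290,65,0),("heelR",290,238,0),("standTL",766,67,-.003),("standTR",738,327,-.003),("lipfootL",290,47,-.003)]:
    print(nm,onplane("w1",*px(a,b),c+nv*o,nv).round(4))
E
```

```text
tipL [0.6314 0.2129 0.0724]
tipR [0.6302 0.1688 0.0716]
heelL [0.5398 0.2157 0.0194]
heelR [0.5387 0.1703 0.0188]
standTL [0.6496 0.2163 0.0794]
standTR [0.6476 0.1577 0.0782]
lipfootL [0.5396 0.2202 0.0159]
```

```bash
cat >> h.py <<'E'
def plan(p,R,wps,rx=1,rt=.001,start_wp=True):
    """wps: (pos,Rot,nrows[,open]); linear/slerp with rounding feedback; prints rows"""
    rows=[];p=np.array(p,float);R=np.array(R,float)
    for pos,Rt,n,op in wps:
        p0,R0=p.copy(),R.copy();w=Ro.from_matrix(R0.T@Rt).as_rotvec()
        for i in range(1,n+1):
            f=i/n;g=p0+f*(np.array(pos)-p0);G=R0@Ro.from_rotvec(w*f).as_matrix()
            dx=np.round(R.T@(g-p)*1000/rx)*rx;dr=np.round(Ro.from_matrix(R.T@G).as_rotvec()/rt)*rt
            rows.append([float(round(v,1)) for v in dx]+[float(round(v,3)) for v in dr]+[op])
            p=p+R@dx/1000;R=R@Ro.from_rotvec(dr).as_matrix()
    for i in range(0,len(rows),10): print([[int(v) if float(v).is_integer() else v for v in r] for r in rows[i:i+10]])
    print("end",p.round(4),len(rows))
    return p,R
def Rl(yaw,tilt):
    """tool pose for lifter with heading yaw, tilt: +ve=tip down/handle forward"""
    L=Ro.from_euler("ZY",[yaw,tilt]).as_matrix()  # lifter axes
    return np.stack([L[:,1],L[:,0],-L[:,2]],1)
E
python3 - <<'E'
from h import *
from rig import bot
s=bot.get_state()
T=Rl(-.026,-np.pi/6);print(T.round(3))
g=np.array([.5208,.194,.0974]);t=g-T[:,2]*.006
plan(s["ee_pos"],s["eef_rot"],[(t-T[:,2]*.06,T,7,85),(t,T,6,60),(t,T,1,60),(t,T,6,15)],rx=.5,rt=.005)
E
```

```text
[[ 0.026  0.866  0.5  ]
 [ 1.    -0.023 -0.013]
 [-0.     0.5   -0.866]]
[[6.5, -12, 18, -0.075, 0, 0.005, 85], [6.5, -13, 17, -0.075, 0, 0, 85], [6.5, -14.5, 16.5, -0.075, -0.005, 0.005, 85], [6.5, -15.5, 15, -0.075, 0, 0.005, 85], [6, -16.5, 13.5, -0.075, 0, 0.005, 85], [6.5, -17.5, 12.5, -0.075, 0, 0, 85], [6, -18.5, 11, -0.075, 0, 0.005, 85], [0, 0, 10, 0, 0, 0, 60], [0, 0, 10, 0, 0, 0, 60], [0, 0, 10, 0, 0, 0, 60]]
[[0, 0, 10, 0, 0, 0, 60], [0, 0, 10, 0, 0, 0, 60], [0, 0, 10, 0, 0, 0, 60], [0, 0, 0, 0, 0, 0, 60], [0, 0, 0, 0, 0, 0, 15], [0, 0, 0, 0, 0, 0, 15], [0, 0, 0, 0, 0, 0, 15], [0, 0, 0, 0, 0, 0, 15], [0, 0, 0, 0, 0, 0, 15], [0, 0, 0, 0, 0, 0, 15]]
end [0.518  0.194  0.1028] 20
```

Call:
{"method": "drive_tool", "body": {
  "commands": [
    [[6.5,-12,18,-0.075,0,0.005,85],[6.5,-13,17,-0.075,0,0,85],[6.5,-14.5,16.5,-0.075,-0.005,0.005,85],[6.5,-15.5,15,-0.075,0,0.005,85],[6,-16.5,13.5,-0.075,0,0.005,85],[6.5,-17.5,12.5,-0.075,0,0,85],[6,-18.5,11,-0.075,0,0.005,85],[0,0,10,0,0,0,60],[0,0,10,0,0,0,60],[0,0,10,0,0,0,60]]
  ]
}}

```text
t: 2.7
ee_pos: [0.5049, 0.1947, 0.1301]
eef_rot: [[0.026, 0.864, 0.503], [1.0, -0.023, -0.011], [0.002, 0.503, -0.864]]
contact_force: [-0.2, -0.6, 0.7]
width: 0.0603
```

```bash
python3 - <<'E'
from rig import bot
from h import *
s=bot.get_state();print(s["t"],s["qpos"],s["ee_pos"],s["eef_rot"].round(4),s["contact_force"])
snap("wrist","w2")
E
```

```text
2.7 [ 0.30754886 -0.29140317  2.20726678 -0.24445026  0.73774798  0.47435683] [0.5048522  0.19473787 0.13005428] [[ 0.0258  0.8641  0.5026]
 [ 0.9997 -0.0234 -0.0112]
 [ 0.0021  0.5027 -0.8645]] [-0.21104964 -0.59990406  0.73794305]
```

View pics/w2.png

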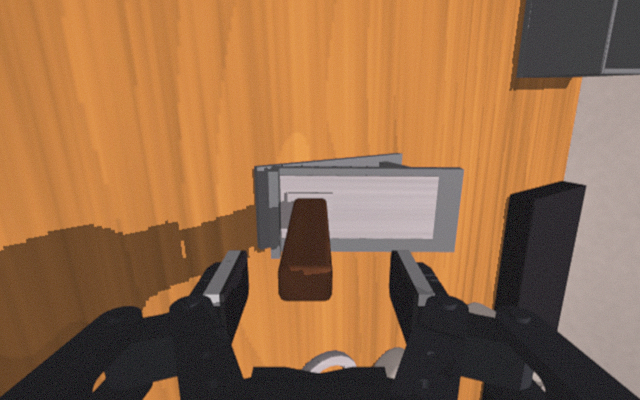

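```bash
python3 - <<'E'
from h import *
P,p,d=cloud("w2")
from rig import bot
s=bot.get_state();R=s["eef_rot"];t=s["ee_pos"]
pi=p.astype(int);m=np.zeros(d.shape,bool);m[195:302,275:335]=1
m&=(pi[...,0]-pi[...,2]>20)&(pi[...,0]<125)&(d>0)&(d<.3)
q=(P[m]-t)@R*1000
for a in range(-40,70,10):
    k=abs(q[:,2]-a)<5
    if k.sum()>5:print(a,k.sum(),np.percentile(q[k][:,:2],[1,50,99],axis=0).round(1).tolist())
# blade top in tool coords
for u,v in [(440,180),(434,240),(285,178),(400,210)]:
    print(u,v,((P[v,u]-t)@R*1000).round(1))
E
```

```text
10 2127 [[-6.2, -14.7], [3.0, -4.2], [8.6, 6.2]]
20 504 [[6.0, -14.6], [8.2, -4.0], [8.9, 6.2]]
30 396 [[6.1, -14.3], [8.2, -3.9], [8.7, 6.0]]
40 333 [[6.5, -13.9], [8.1, -4.1], [8.6, 6.1]]
50 289 [[6.3, -14.1], [8.1, -4.0], [8.6, 6.1]]
60 238 [[7.0, -14.0], [8.0, -4.1], [8.7, 5.9]]
440 180 [ 18.1  83.2 115.6]
434 240 [-24.7  82.6 114.2]
285 178 [ 20.4 -20.6 111.9]
400 210 [ -1.6  56.5 111. ]
```

Call:
{"method": "drive_tool", "body": {
  "commands": [
    [[0,-1,10,0,0,0,60],[0.5,-1,10,0,0,0,60],[0,-2,9,0,0,0,60],[0,0,0,0,0,0,40],[0,0,0,0,0,0,15],[0,0,0,0,0,0,15],[0,0,0,0,0,0,15],[0,0,0,0,0,0,15],[0,0,0,0,0,0,15],[0,0,0,0,0,0,15]]
  ],
  "force": 80
}}

```text
t: 4.0
ee_pos: [0.514, 0.1953, 0.1022]
eef_rot: [[0.025, 0.865, 0.501], [1.0, -0.022, -0.011], [0.002, 0.501, -0.865]]
contact_force: [-4.0, -0.3, 3.3]
width: 0.021
```

```bash
python3 - <<'E'
from rig import bot
from h import *
s=bot.get_state();print(s["t"],s["qpos"],s["ee_pos"],s["eef_rot"].round(4),s["contact_force"],s["width"])
snap("wrist","w3")
E
```

```text
4.0 [ 0.3020081  -0.21945049  2.20190884 -0.25889493  0.67334873  0.49018942] [0.51395175 0.1952755  0.10221847] [[ 0.0248  0.865   0.5012]
 [ 0.9997 -0.0223 -0.0111]
 [ 0.0016  0.5013 -0.8653]] [-3.95812379 -0.26571963  3.31959835] 0.021012755335511783
```

View pics/w3.png

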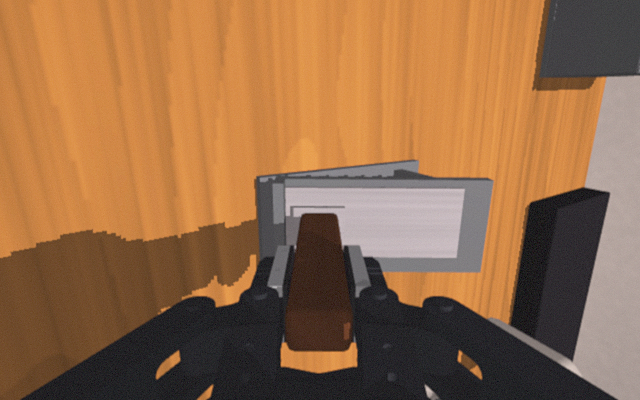

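```bash
python3 - <<'E'
from h import *
from rig import bot
P,p,d=cloud("w3");s=bot.get_state();R=s["eef_rot"];t=s["ee_pos"]
for u,v in [(463,190),(457,257),(455,222),(400,200),(400,250),(400,225),(290,190),(320,216)]:
    print(u,v,((P[v-1:v+2,u-1:u+2].reshape(-1,3).mean(0)-t)@R*1000).round(1))
im=cv2.imread("pics/wrist0.png")[285:400,240:450];cv2.imwrite("pics/w0c.png",cv2.resize(im,None,fx=3.8,fy=3.8,interpolation=cv2.INTER_CUBIC))
E
```

```text
463 190 [19.3 84.5 84.7]
457 257 [-24.7  86.6  87. ]
455 222 [ 7.4 72.8 62.2]
400 200 [13.3 47.9 84.4]
400 250 [-18.9  50.1  84.9]
400 225 [-2.5 49.  84.8]
290 190 [ 19.4 -16.7  84.4]
320 216 [ 6.8  0.8 74.4]
```

View pics/w0c.png

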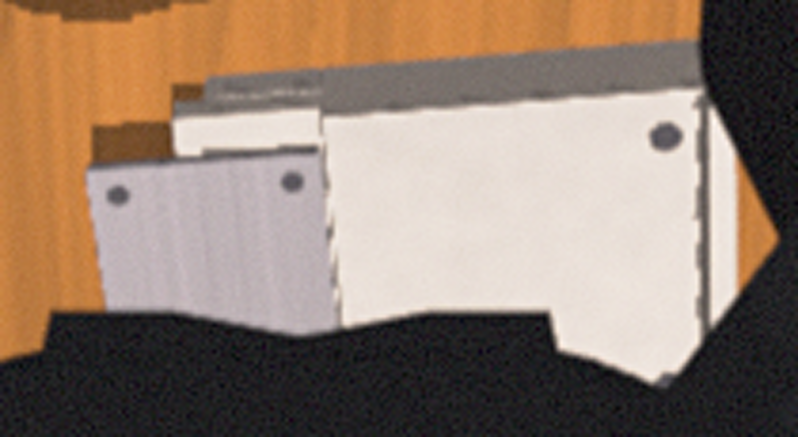

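```bash
python3 - <<'E'
from h import *
px=lambda a,b:(240+(a+.5)/3.8-.5,285+(b+.5)/3.8-.5)
Z=np.array([0,0,1.])
for nm,a,b,z in [("plate near L",88,168,.028),("plate far L",319,150,.028),("plate near lo",106,308,.028),("plate far lo",336,330,.028),("deck stepL",322,115,.027),("deck step lo",341,328,.027),("deck lipL",698,90,.027),("lip foot lo",705,320,.027),("shelf nearL",172,120,.022),("deck end top",738,200,.036)]:
    print(nm,onplane("wrist0",*px(a,b),np.array([0,0,z]),Z).round(4))
E
```

```text
plate near L [ 0.5616 -0.1793  0.028 ]
plate far L [ 0.6298 -0.173   0.028 ]
plate near lo [ 0.565  -0.2291  0.028 ]
plate far lo [ 0.6353 -0.237   0.028 ]
deck stepL [ 0.6306 -0.1618  0.027 ]
deck step lo [ 0.6369 -0.2372  0.027 ]
deck lipL [ 0.7397 -0.1533  0.027 ]
lip foot lo [ 0.7486 -0.2339  0.027 ]
shelf nearL [ 0.5862 -0.167   0.022 ]
deck end top [ 0.7514 -0.1839  0.036 ]
```

```bash
python3 - <<'E'
from h import *
for n in("scene0","side0"):
    P,p,d=cloud(n);h=cv2.cvtColor(p,cv2.COLOR_RGB2HSV)
    for nm,lo,hi in(("turq",80,100),("yel",24,34)):
        m=(h[...,0]>=lo)&(h[...,0]<=hi)&(h[...,1]>150)&(d>0);q=P[m]
        print(n,nm,m.sum(),np.percentile(q,[2,98],axis=0).round(3).tolist())
E
```

```text
scene0 turq 788 [[0.136, -0.329, 0.012], [0.301, -0.199, 0.041]]
scene0 yel 1293 [[0.302, -0.06, 0.01], [0.47, 0.066, 0.038]]
side0 turq 929 [[0.131, -0.326, 0.019], [0.281, -0.208, 0.035]]
side0 yel 1870 [[0.301, -0.054, 0.006], [0.462, 0.073, 0.036]]
```

```bash
cat >> h.py <<'E'
RY=.082;RO=np.array([.6355,-.2216,0.])
ex=np.array([np.cos(RY),np.sin(RY),0]);ey=np.array([-np.sin(RY),np.cos(RY),0]);ez=np.array([0,0,1.])
def tcp_for_tip(x,z,a,y=.0035,tipx=.0855,tz=.0847,tx=-.001):
    """top edge of blade tip at rest (x,y,z), tilt a. tip top in tool frame (tx,tipx,tz)"""
    R=Rl(RY,a);return RO+ex*x+ey*y+ez*z-R@np.array([tx,tipx,tz]),R
E
python3 - <<'E'
from h import *
from rig import bot
s=bot.get_state();p,R=s["ee_pos"],s["eef_rot"]
pre,Rp=tcp_for_tip(-.095,.017,0);print(pre)
up=pre+[0,0,.14]
plan(p,R,[(p-R[:,2]*.06,R,3,15),(np.array([.47,.10,.24]),Rl(.02,-.25),4,15),(up+[0,.0,0],Rp,10,15),(pre+[0,0,.04],Rp,3,15)],rx=1,rt=.005)
E
```

```text
[ 0.45523791 -0.23189954  0.1017    ]
[[0, 0, -20, 0, 0, 0, 15], [0, 0, -20, 0, 0, 0, 15], [0, 0, -20, 0, 0, 0, 15], [-24, 8, -20, 0.07, 0.005, -0.01, 15], [-24, 7, -21, 0.07, 0.005, -0.01, 15], [-24, 5, -21, 0.065, 0, -0.01, 15], [-24, 3, -21, 0.07, 0.005, -0.01, 15], [-33, -2, -1, 0.025, 0, -0.005, 15], [-33, -2, 0, 0.025, 0, -0.01, 15], [-33, -3, -1, 0.025, 0, -0.005, 15]]
[[-34, -2, -1, 0.025, 0.005, -0.005, 15], [-33, -3, 0, 0.025, 0, -0.005, 15], [-33, -3, -1, 0.025, 0, -0.01, 15], [-33, -3, 0, 0.025, 0, -0.005, 15], [-33, -4, -1, 0.025, 0, -0.005, 15], [-33, -4, 0, 0.025, 0, -0.01, 15], [-33, -4, 0, 0.025, 0.005, -0.005, 15], [0, 0, 33, 0, 0, 0, 15], [0, 0, 33, 0, 0, 0, 15], [0, 0, 34, 0, 0, 0, 15]]
end [ 0.455  -0.2319  0.1414] 20
```

Call:
{"method": "drive_tool", "body": {
  "commands": [
    [[0,0,-20,0,0,0,15],[0,0,-20,0,0,0,15],[0,0,-20,0,0,0,15],[-24,8,-20,0.07,0.005,-0.01,15],[-24,7,-21,0.07,0.005,-0.01,15],[-24,5,-21,0.065,0,-0.01,15],[-24,3,-21,0.07,0.005,-0.01,15],[-33,-2,-1,0.025,0,-0.005,15],[-33,-2,0,0.025,0,-0.01,15],[-33,-3,-1,0.025,0,-0.005,15]]
  ]
}}

```text
t: 5.3
ee_pos: [0.4648, -0.0004, 0.2392]
eef_rot: [[-0.038, 0.984, 0.173], [0.999, 0.038, 0.002], [-0.004, 0.173, -0.985]]
contact_force: [1.2, -0.1, -0.5]
width: 0.0214
```

Call:
{"method": "drive_tool", "body": {
  "commands": [
    [[-34,-2,-1,0.025,0.005,-0.005,15],[-33,-3,0,0.025,0,-0.005,15],[-33,-3,-1,0.025,0,-0.01,15],[-33,-3,0,0.025,0,-0.005,15],[-33,-4,-1,0.025,0,-0.005,15],[-33,-4,0,0.025,0,-0.01,15],[-33,-4,0,0.025,0.005,-0.005,15],[0,0,33,0,0,0,15],[0,0,33,0,0,0,15],[0,0,34,0,0,0,15]]
  ]
}}

```text
t: 6.55
ee_pos: [0.4548, -0.2323, 0.1396]
eef_rot: [[-0.083, 0.997, -0.0], [0.997, 0.083, 0.002], [0.002, -0.0, -1.0]]
contact_force: [0.0, 0.8, -2.4]
width: 0.0211
```

```bash
python3 - <<'E'
from rig import bot
from h import *
s=bot.get_state();print(s["t"],s["qpos"],s["ee_pos"],s["eef_rot"].round(4),s["contact_force"],s["width"])
snap("wrist","w4");snap("scene","s4");snap("side","d4")
im=cv2.imread("pics/d4.png")[120:260,200:400];cv2.imwrite("pics/d4c.png",cv2.resize(im,None,fx=4,fy=4,interpolation=cv2.INTER_CUBIC))
E
```

```text
6.55 [-6.18626866e-01 -1.19953346e-01  1.98279056e+00  1.31271549e-03
  1.27986366e+00 -7.01740243e-01] [ 0.45480218 -0.23227345  0.13959378] [[-8.260e-02  9.966e-01 -2.000e-04]
 [ 9.966e-01  8.260e-02  1.700e-03]
 [ 1.700e-03 -0.000e+00 -1.000e+00]] [ 0.03671124  0.78956452 -2.41532594] 0.02107025102387877
```

View pics/w4.png

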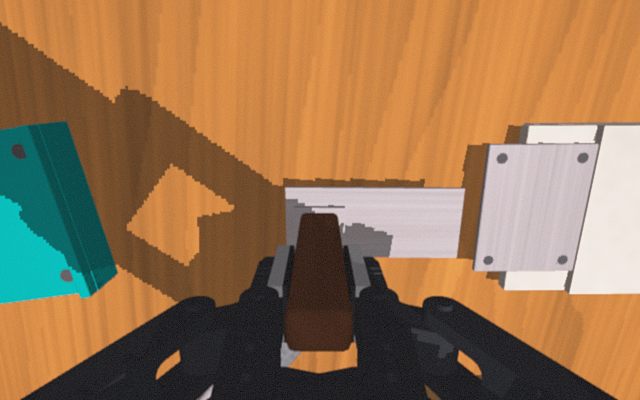

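View pics/d4c.png

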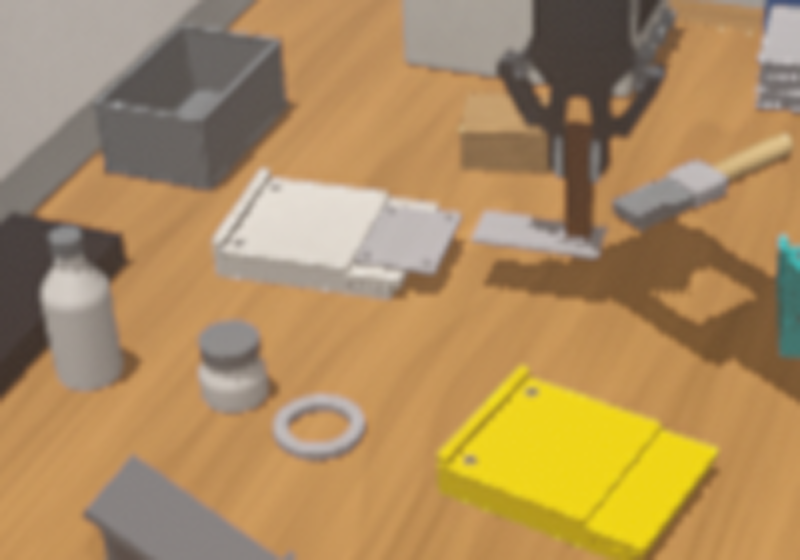

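```bash
python3 - <<'E'
from h import *
im=cv2.imread("pics/w4.png")[115:305,270:640];cv2.imwrite("pics/w4c.png",cv2.resize(im,None,fx=2.16,fy=2.16,interpolation=cv2.INTER_CUBIC))
P,p,d=cloud("s4")
for u,v in [(228,170),(238,183),(220,162)]: print(P[v,u].round(3))
E
```

```text
[ 0.388 -0.421  0.021]
[ 0.44  -0.356  0.022]
[ 0.356 -0.471  0.02 ]
```

View pics/w4c.png

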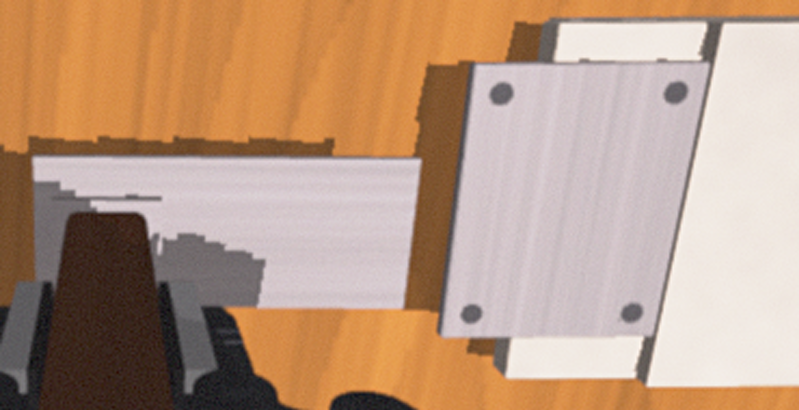

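```bash
python3 - <<'E'
from h import *
from rig import bot
px=lambda a,b:(270+(a+.5)/2.16-.5,115+(b+.5)/2.16-.5)
Z=np.array([0,0,1.]);s=bot.get_state();R=s["eef_rot"];t=s["ee_pos"]
def rest(q): return np.round([(q-RO)@ex*1000,(q-RO)@ey*1000],1)
for nm,a,b,z in [("near L",472,65,.028),("far L",710,62,.028),("near R",441,336,.028),("far R",652,338,.028),("deck stepL",718,20,.027),("deck stepR",645,385,.027),("shelf nearL",556,20,.022),("shelfnearR",508,378,.022)]:
    q=onplane("w4",*px(a,b),np.array([0,0,z]),Z);print(nm,q.round(4),rest(q))
for nm,a,b in [("tipL",421,158),("tipR",406,308),("heelL",32,157)]:
    q=onplane("w4",*px(a,b),t+R@[0,0,.0847],Z);print(nm,q.round(4),rest(q),((q-t)@R*1000).round(1))
P,p,d=cloud("w4")
for a,b in [(300,180),(380,200),(390,290)]:
    u,v=np.round(px(a,b)).astype(int);print(P[v,u].round(4),((P[v,u]-t)@R*1000).round(1))
E
```

```text
near L [ 0.5594 -0.1812  0.028 ] [-72.5  46.5]
far L [ 0.6293 -0.1744  0.028 ] [-2.3 47.5]
near R [ 0.5683 -0.2693  0.028 ] [-70.9 -42.1]
far R [ 0.6375 -0.2643  0.028 ] [ -1.6 -42.7]
deck stepL [ 0.6288 -0.1623  0.027 ] [-1.8 59.6]
deck stepR [ 0.6408 -0.282   0.027 ] [  0.3 -60.7]
shelf nearL [ 0.5844 -0.1664  0.022 ] [-46.4  59.2]
shelfnearR [ 0.5975 -0.2859  0.022 ] [-43.1 -61. ]
tipL [ 0.5385 -0.2048  0.0539] [-95.3  24.7] [18.7 87.3 84.4]
tipR [ 0.543  -0.2491  0.0539] [-94.5 -19.8] [-25.8  88.   84.2]
heelL [ 0.4332 -0.2133  0.0539] [-200.9   24.8] [ 18.9 -18.4  84.9]
[ 0.507  -0.2137  0.0535] [12.4 55.2 84.9]
[ 0.5293 -0.217   0.055 ] [ 7.3 77.1 83.3]
[ 0.5361 -0.2429  0.0564] [-19.   81.7  81.7]
```

```bash
sed -i 's/^RY=.*/RY=.095;RO=np.array([.635,-.222,0.])/; s/y=.0035,tipx=.0855,tz=.0847,tx=-.001/y=.0025,tipx=.0875,tz=.0847,tx=-.0035/' h.py
python3 - <<'E'
from h import *
from rig import bot
s=bot.get_state();p,R=s["ee_pos"],s["eef_rot"]
a,Ra=tcp_for_tip(-.095,.017,0);b,_=tcp_for_tip(-.050,.017,0);print(a,b)
plan(p,R,[(a,Ra,4,15),(b,Ra,5,15),(b,Ra,1,15)],rx=.5,rt=.001)
E
```

```text
[ 0.45275377 -0.23333849  0.1017    ] [ 0.49755086 -0.22906992  0.1017    ]
[[-0.5, 0, 9, -0.001, -0.001, -0.003, 15], [-0.5, -0.5, 9.5, -0.001, -0.002, -0.003, 15], [-0.5, 0, 9, -0.001, -0.001, -0.003, 15], [-1, -0.5, 9.5, -0.001, -0.001, -0.003, 15], [0, 9, 0, 0, 0, 0, 15], [0, 9, 0, 0, 0, 0, 15], [0, 9, 0, 0, 0, 0, 15], [0, 9, 0, 0, 0, 0, 15], [0, 9, 0, 0, 0, 0, 15], [0, 0, 0, 0, 0, 0, 15]]
end [ 0.4974 -0.2293  0.1016] 10
```

Call:
{"method": "drive_tool", "body": {
  "commands": [
    [[-0.5,0,9,-0.001,-0.001,-0.003,15],[-0.5,-0.5,9.5,-0.001,-0.002,-0.003,15],[-0.5,0,9,-0.001,-0.001,-0.003,15],[-1,-0.5,9.5,-0.001,-0.001,-0.003,15],[0,9,0,0,0,0,15],[0,9,0,0,0,0,15],[0,9,0,0,0,0,15],[0,9,0,0,0,0,15],[0,9,0,0,0,0,15],[0,0,0,0,0,0,15]]
  ]
}}

```text
t: 7.95
ee_pos: [0.4998, -0.2303, 0.1045]
eef_rot: [[-0.096, 0.995, 0.004], [0.995, 0.096, -0.003], [-0.003, 0.004, -1.0]]
contact_force: [-0.3, 0.1, -0.4]
width: 0.0213
```

```bash
python3 - <<'E'
from rig import bot
from h import *
s=bot.get_state();print(s["t"],s["qpos"],s["ee_pos"],s["eef_rot"].round(4),s["contact_force"],s["width"])
snap("wrist","w5");snap("side","d5")
im=cv2.imread("pics/d5.png")[150:220,250:370];cv2.imwrite("pics/d5c.png",cv2.resize(im,None,fx=6,fy=6,interpolation=cv2.INTER_CUBIC))
# FK fit
D=[([-.119,.0534,1.6143,0,1.476,-.119],[.6244,0,.2551]),([.1302,-.0445,1.6693,0,1.5172,.131],[.5702,.1494,.2810]),([-.6186,-.11995,1.98279,.0013,1.27986,-.7017],[.4548,-.2323,.1396]),(list(s["qpos"]),list(s["ee_pos"]))]
for q,x in D: print(np.hypot(x[0],x[1]).round(4),x[2],np.arctan2(x[1],x[0])-q[0],sum(q[i] for i in(1,2,4)))
E
```

```text
7.95 [-5.67056784e-01  1.72399355e-02  1.91528310e+00  1.31904525e-04
  1.20391385e+00 -6.62859355e-01] [ 0.49976484 -0.23025676  0.10449569] [[-0.0956  0.9954  0.0044]
 [ 0.9954  0.0956 -0.0027]
 [-0.0031  0.0041 -1.    ]] [-0.26305304  0.0707596  -0.35491307] 0.021299679238296253
0.6244 0.2551 0.119 3.1437
0.5894 0.281 0.12605297760741582 3.142
0.5107 0.1396 0.14637041411176988 3.1427
0.5503 0.10449569204233711 0.13531552789681622 3.136436884519802
```

View pics/w5.png

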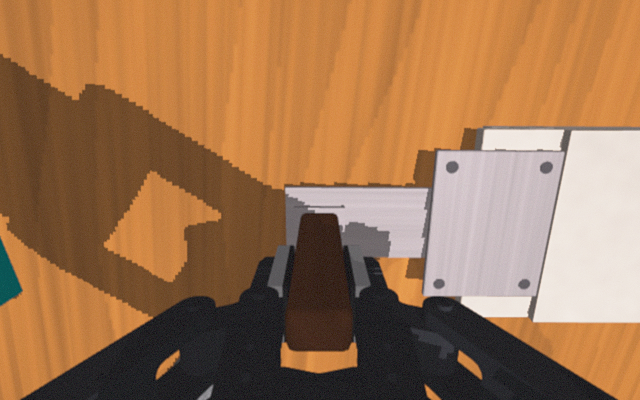

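View pics/d5c.png

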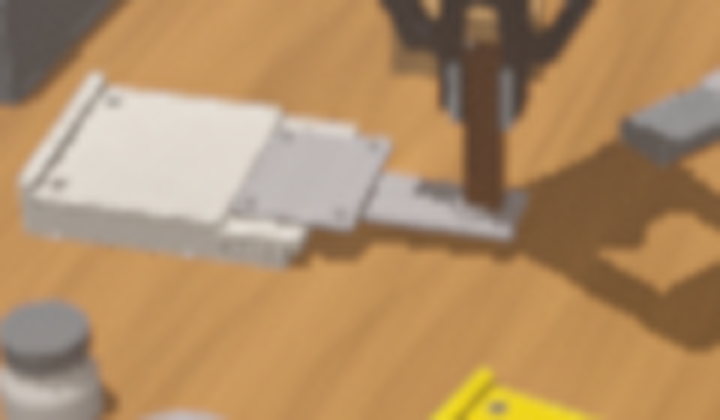

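```bash
cat > fk.py <<'E'
import numpy as np
from scipy.spatial.transform import Rotation as Ro
from scipy.optimize import least_squares
D=[([-1.19008754e-01,5.33740757e-02,1.61429542,3.47e-05,1.47602685,-1.19004052e-01],[.624422,.000073,.255051]),
([.130174676,-.0444798041,1.66933654,-2.44e-4,1.51724926,.131051591],[.57017629,.14941518,.28096273]),
([.30754886,-.29140317,2.20726678,-.24445026,.73774798,.47435683],[.5048522,.19473787,.13005428]),
([.3020081,-.21945049,2.20190884,-.25889493,.67334873,.49018942],[.51395175,.1952755,.10221847]),
([-6.18626866e-01,-1.19953346e-01,1.98279056,1.31271549e-03,1.27986366,-7.01740243e-01],[.45480218,-.23227345,.13959378]),
([-5.67056784e-01,1.72399355e-02,1.91528310,1.31904525e-04,1.20391385,-6.62859355e-01],[.49976484,-.23025676,.10449569])]
def fk(q,w):
    a,b,z0,r0,lat,L=w
    z=np.array([0,0,1.])
    A=Ro.from_euler("z",q[0]);F=A*Ro.from_euler("y",q[1]+q[2])
    R=F*Ro.from_euler("z",q[3])*Ro.from_euler("y",q[4])*Ro.from_euler("z",q[5])
    p=A.apply([r0,lat,z0])+(A*Ro.from_euler("y",q[1])).apply(z*a)+F.apply(z*b)+R.apply(z*L)
    return p,R.as_matrix()
def res(w): return np.concatenate([fk(q,w)[0]-x for q,x in D])
best=least_squares(res,[.45,.45,.3,0,.0744,.25])
W=best.x
if __name__=="__main__":
    print(W.round(4),np.abs(best.fun).max(),[fk(q,W)[1].round(3).tolist() for q,_ in D[2:4]])
E
python3 fk.py
```

```text
[ 0.4689  0.596   0.0899 -0.005   0.0736  0.243 ] 0.015428285120952512 [[[-0.864, 0.026, 0.503], [0.023, 1.0, -0.011], [-0.503, 0.002, -0.864]], [[-0.865, 0.025, 0.501], [0.022, 1.0, -0.011], [-0.501, 0.002, -0.865]]]
```

```bash
python3 - <<'E'
s=open('fk.py').read()
s=s.replace("a,b,z0,r0,lat,L=w","a,b,z0,c,lat,L,l2,l3=w")
s=s.replace("A.apply([r0,lat,z0])","A.apply([0,lat,z0])").replace("F.apply(z*b)","F.apply([c,0,b])+(F*Ro.from_euler('z',q[3])).apply([l3,l2,0])")
s=s.replace("[.45,.45,.3,0,.0744,.25]","[.45,.45,.3,0,.0744,.25,0,0]")
open('fk.py','w').write(s)
E
python3 fk.py
```

```text
[ 0.4264  0.6099  0.238   0.0957  0.0742  0.2545 -0.      0.    ] 3.4071052545936453e-07 [[[-0.864, 0.026, 0.503], [0.023, 1.0, -0.011], [-0.503, 0.002, -0.864]], [[-0.865, 0.025, 0.501], [0.022, 1.0, -0.011], [-0.501, 0.002, -0.865]]]
```

```bash
cat >> fk.py <<'E'
LO=np.array([-3.01,-1.01,.06,-1.02,.09,-3.14]);HI=np.array([3.01,2.22,2.58,4.17,2.62,3.14])
def ik(p,R,q0):
    def f(q):
        P,M=fk(q,W);M=np.stack([M[:,1],-M[:,0],M[:,2]],1)
        return np.concatenate([(P-p),.3*Ro.from_matrix(M.T@R).as_rotvec()])
    s=least_squares(f,np.clip(q0,LO+.001,HI-.001),bounds=(LO,HI));return s.x,np.linalg.norm(s.fun)
E
cat > tip.py <<'E'
from h import *
from fk import *
from rig import bot
def way(th,amax,r=.047,ratio=1.):
    bx=-.002-.004*np.clip((th-.4)/.8,0,1)
    x=bx-r*np.cos(th);z=.022+r*np.sin(th);return x,z,min(amax,th*ratio)
if __name__=="__main__":
    s=bot.get_state();q=s["qpos"]
    for amax in(50,60,70,80):
        q=s["qpos"].copy();print(amax)
        for th in np.radians(range(0,101,10)):
            x,z,a=way(th,np.radians(amax));p,R=tcp_for_tip(x,z,a)
            qo=q;q,e=ik(p,R,q)
            if th>.6:print(np.degrees(th).round(),p.round(3),q.round(2),e.round(5),abs(q-qo).max().round(2))
E
python3 tip.py
```

```text
50
40.0 [ 0.583 -0.221  0.173] [-0.37  0.5   1.33 -0.31  1.95 -0.48] 0.0 0.18
50.0 [ 0.609 -0.218  0.179] [-0.33  0.64  1.17 -0.38  2.12 -0.49] 0.0 0.18
60.0 [ 0.614 -0.218  0.184] [-0.33  0.65  1.15 -0.38  2.14 -0.5 ] 0.0 0.02
70.0 [ 0.621 -0.217  0.188] [-0.33  0.66  1.13 -0.38  2.15 -0.5 ] 0.0 0.02
80.0 [ 0.629 -0.217  0.19 ] [-0.32  0.67  1.1  -0.38  2.16 -0.5 ] 0.0 0.03
90.0 [ 0.637 -0.216  0.19 ] [-0.32  0.69  1.08 -0.38  2.17 -0.5 ] 0.0 0.03
100.0 [ 0.645 -0.215  0.19 ] [-0.32  0.71  1.05 -0.38  2.18 -0.5 ] 0.0 0.03
60
40.0 [ 0.583 -0.221  0.173] [-0.37  0.5   1.33 -0.31  1.95 -0.48] 0.0 0.18
50.0 [ 0.609 -0.218  0.179] [-0.33  0.64  1.17 -0.38  2.12 -0.49] 0.0 0.18
60.0 [ 0.635 -0.216  0.181] [-0.31  0.78  1.02 -0.47  2.29 -0.54] 0.0 0.17
70.0 [ 0.642 -0.215  0.184] [-0.31  0.8   0.99 -0.47  2.31 -0.54] 0.0 0.02
80.0 [ 0.65  -0.215  0.186] [-0.3   0.81  0.96 -0.48  2.32 -0.54] 0.0 0.03
90.0 [ 0.658 -0.214  0.187] [-0.3   0.83  0.93 -0.48  2.33 -0.55] 0.0 0.03
100.0 [ 0.666 -0.213  0.186] [-0.3   0.85  0.9  -0.48  2.34 -0.55] 0.0 0.03
70
40.0 [ 0.583 -0.221  0.173] [-0.37  0.5
[... 323 characters left out ...]
63] 0.0 0.03
90.0 [ 0.678 -0.212  0.18 ] [-0.28  0.97  0.79 -0.6   2.48 -0.63] 0.0 0.03
100.0 [ 0.686 -0.211  0.179] [-0.28  0.99  0.76 -0.61  2.5  -0.64] 0.0 0.03
80
40.0 [ 0.583 -0.221  0.173] [-0.37  0.5   1.33 -0.31  1.95 -0.48] 0.0 0.18
50.0 [ 0.609 -0.218  0.179] [-0.33  0.64  1.17 -0.38  2.12 -0.49] 0.0 0.18
60.0 [ 0.635 -0.216  0.181] [-0.31  0.78  1.02 -0.47  2.29 -0.54] 0.0 0.17
70.0 [ 0.662 -0.213  0.177] [-0.29  0.93  0.86 -0.59  2.46 -0.62] 0.0 0.16
80.0 [ 0.688 -0.211  0.169] [-0.27  1.09  0.7  -0.77  2.61 -0.77] 0.0 0.18
90.0 [ 0.696 -0.21   0.17 ] [-0.27  1.11  0.66 -0.79  2.62 -0.78] 0.00024 0.04
100.0 [ 0.704 -0.209  0.169] [-0.27  1.13  0.63 -0.8   2.62 -0.8 ] 0.00395 0.03
```

```bash
cat > go.py <<'E'
from tip import *
import sys
ths=eval(sys.argv[1]);amax=float(sys.argv[2])
s=bot.get_state()
w=[]
for t in ths:
    x,z,a=way(np.radians(t),np.radians(amax),r=.048,ratio=.8);p,R=tcp_for_tip(x,z,a);w.append((p,R,1,15))
plan(s["ee_pos"],s["eef_rot"],w,rx=.5,rt=.002)
E
python3 go.py "[0,3,7,12,17,22,27,32,37,40]" 52
```

```text
[[1.5, -1.5, -2.5, 0.004, 0.002, 0, 15], [0, 4, -6, 0.042, 0, 0, 15], [-0.5, 5, -8, 0.056, 0, 0, 15], [0, 6, -10.5, 0.07, 0, 0, 15], [0, 6.5, -10, 0.068, 0, 0, 15], [0, 7, -10, 0.07, 0, 0, 15], [0, 6, -10, 0.07, 0, 0, 15], [0, 6.5, -9.5, 0.07, 0, 0, 15], [0, 6.5, -10, 0.07, 0, 0, 15], [0, 3.5, -6, 0.042, 0, 0, 15]]
end [ 0.5651 -0.2228  0.1711] 10
```

Call:
{"method": "drive_tool", "body": {
  "commands": [
    [[1.5,-1.5,-2.5,0.004,0.002,0,15],[0,4,-6,0.042,0,0,15],[-0.5,5,-8,0.056,0,0,15],[0,6,-10.5,0.07,0,0,15],[0,6.5,-10,0.068,0,0,15],[0,7,-10,0.07,0,0,15],[0,6,-10,0.07,0,0,15],[0,6.5,-9.5,0.07,0,0,15],[0,6.5,-10,0.07,0,0,15],[0,3.5,-6,0.042,0,0,15]]
  ]
}}

```text
t: 9.3
ee_pos: [0.5655, -0.2228, 0.1712]
eef_rot: [[-0.095, 0.844, -0.528], [0.995, 0.08, -0.051], [-0.001, -0.531, -0.848]]
contact_force: [-0.1, 0.5, -2.2]
width: 0.021
```

```bash
cat > look.py <<'E'
import sys
from rig import bot
from h import *
k=sys.argv[1]
s=bot.get_state();print(s["t"],s["qpos"].round(3),s["ee_pos"],s["contact_force"],s["width"])
R=s["eef_rot"];print("tilt",np.degrees(np.arcsin(-R[2,1])).round(1))
for T,tx in((-.0035,0),):
    q=s["ee_pos"]+R@[-.0035,.0875,.0847];print("tip rest",((q-RO)@ex*1000).round(1),((q-RO)@ey*1000).round(1),(q[2]*1000).round(1))
snap("wrist","w"+k);snap("side","d"+k)
a=cv2.imread(f"pics/w{k}.png")[60:360,250:640]
b=cv2.imread(f"pics/d{k}.png")[130:220,240:380]
b=cv2.resize(b,(390,250),interpolation=cv2.INTER_CUBIC)
cv2.imwrite(f"pics/c{k}.png",np.vstack([a,b]))
E
python3 look.py 6
```

```text
9.3 [-0.393  0.387  1.438 -0.26   1.813 -0.486] [ 0.56554368 -0.22284726  0.17119251] [-0.13523404  0.54230757 -2.18816481] 0.02097919673943731
tilt 32.1
tip rest -40.0 2.2 53.0
```

View pics/c6.png

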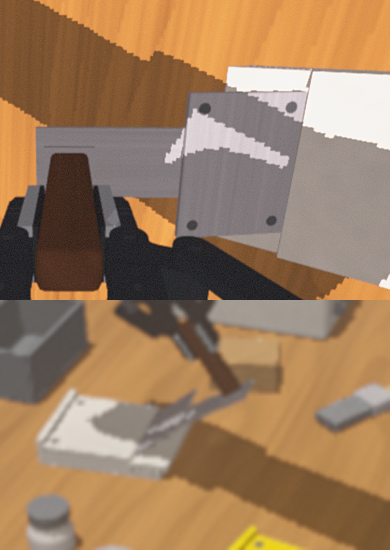

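```bash
python3 go.py "[44,49,54,59,64,69,74,78,82,84]" 52
```

```text
[[0, 4.5, -8, 0.056, 0, 0, 15], [0, 6.5, -9.5, 0.07, 0, 0, 15], [0, 7, -10, 0.07, 0, 0, 15], [0, 6.5, -9.5, 0.07, 0, 0, 15], [0, 7, -9.5, 0.07, 0, 0, 15], [0, 2, -5, 0.014, 0, 0, 15], [0, 1.5, -4, 0, 0, 0, 15], [0, 1, -3, 0, 0, 0, 15], [0, 2, -3, 0, 0, 0, 15], [0, 0.5, -1.5, 0, 0, 0, 15]]
end [ 0.6363 -0.216   0.191 ] 10
```

Call:
{"method": "drive_tool", "body": {
  "commands": [
    [[0,4.5,-8,0.056,0,0,15],[0,6.5,-9.5,0.07,0,0,15],[0,7,-10,0.07,0,0,15],[0,6.5,-9.5,0.07,0,0,15],[0,7,-9.5,0.07,0,0,15],[0,2,-5,0.014,0,0,15],[0,1.5,-4,0,0,0,15],[0,1,-3,0,0,0,15],[0,2,-3,0,0,0,15],[0,0.5,-1.5,0,0,0,15]]
  ]
}}

```text
t: 10.65
ee_pos: [0.6358, -0.2162, 0.1919]
eef_rot: [[-0.095, 0.613, -0.784], [0.995, 0.058, -0.076], [-0.001, -0.788, -0.616]]
contact_force: [-0.8, 0.6, -2.5]
width: 0.0211
```

```bash
python3 look.py 7
```

```text
10.65 [-0.318  0.704  1.065 -0.402  2.196 -0.507] [ 0.63583136 -0.21623682  0.19192286] [-0.75039045  0.61465592 -2.50593353] 0.02112757051096811
tilt 52.0
tip rest -11.5 2.0 70.8
```

View pics/c7.png

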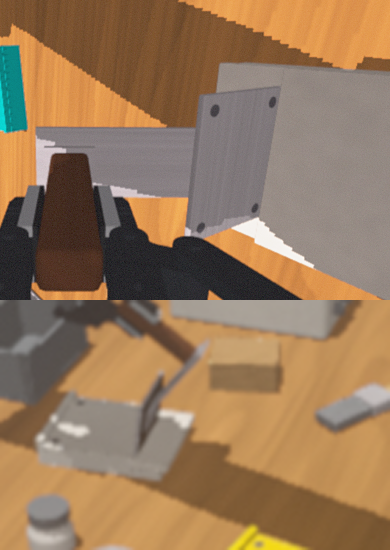

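Call:
{"method": "drive_tool", "body": {
  "commands": [
    [[0,2,-2,0,0,0,15],[0,2,-2,0,0,0,15],[0,2,-2,0,0,0,15],[0,2,-2,0,0,0,15],[0,2,-2,0,0,0,15],[0,2,-2,0,0,0,15],[0,2,-2,0,0,0,15],[0,2,-2,0,0,0,15],[0,0,0,0,0,0,15],[0,0,0,0,0,0,15]]
  ]
}}

```text
t: 12.0
ee_pos: [0.658, -0.2141, 0.1887]
eef_rot: [[-0.095, 0.612, -0.785], [0.995, 0.058, -0.075], [-0.001, -0.788, -0.615]]
contact_force: [-1.1, -0.3, -2.0]
width: 0.0209
```

```bash
python3 look.py 8
```

```text
12.0 [-0.308  0.758  0.991 -0.399  2.22  -0.505] [ 0.65801219 -0.21405967  0.18867484] [-1.13967899 -0.27168581 -1.96392411] 0.02088734930539895
tilt 52.0
tip rest 10.7 2.1 67.6
```

View pics/c8.png

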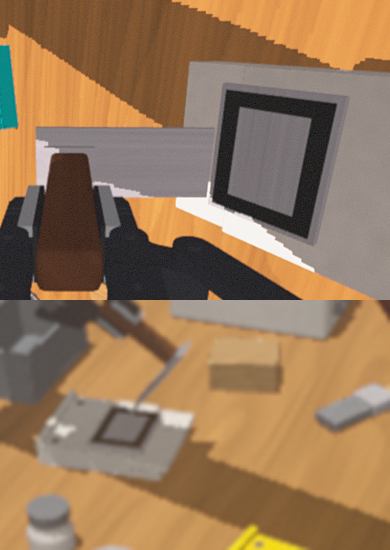

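```bash
python3 - <<'E'
from h import *
from rig import bot
s=bot.get_state();p,R=s["ee_pos"],s["eef_rot"]
plan(p,R,[(p+ez*.06-ex*.02,R,3,15),(np.array([.49,-.20,.25]),Rl(.06,0),7,15)],rx=1,rt=.005)
E
```

```text
[[0, -20, -7, 0, 0, 0, 15], [0, -20, -7, 0, 0, 0, 15], [0, -20, -7, 0, 0, 0, 15], [4, -13, 16, -0.13, 0, 0.005, 15], [4, -15, 15, -0.13, 0.005, 0.005, 15], [5, -17, 12, -0.13, 0, 0.005, 15], [3, -18, 10, -0.13, 0.005, 0.005, 15], [4, -19, 8, -0.13, 0, 0.005, 15], [4, -21, 5, -0.13, 0.005, 0.005, 15], [4, -20, 3, -0.13, 0, 0.005, 15]]
end [ 0.4903 -0.1996  0.2499] 10
```

Call:
{"method": "drive_tool", "body": {
  "commands": [
    [[0,-20,-7,0,0,0,15],[0,-20,-7,0,0,0,15],[0,-20,-7,0,0,0,15],[4,-13,16,-0.13,0,0.005,15],[4,-15,15,-0.13,0.005,0.005,15],[5,-17,12,-0.13,0,0.005,15],[3,-18,10,-0.13,0.005,0.005,15],[4,-19,8,-0.13,0,0.005,15],[4,-21,5,-0.13,0.005,0.005,15],[4,-20,3,-0.13,0,0.005,15]]
  ]
}}

```text
t: 13.35
ee_pos: [0.4894, -0.1997, 0.2521]
eef_rot: [[-0.058, 0.998, 0.008], [0.998, 0.058, -0.004], [-0.005, 0.008, -1.0]]
contact_force: [0.9, -0.6, -1.7]
width: 0.0208
```

```bash
python3 look.py 9; python3 - <<'E'
from h import *
im=cv2.imread("pics/w9.png")[150:400,330:640];cv2.imwrite("pics/w9c.png",cv2.resize(im,None,fx=2.4,fy=2.4,interpolation=cv2.INTER_CUBIC))
E
```

```text
13.35 [-0.528 -0.183  1.845  0.     1.471 -0.587] [ 0.48935879 -0.19966532  0.25206297] [ 0.92263961 -0.5955216  -1.68908988] 0.02078940388278868
tilt -0.4
tip rest -54.9 28.9 168.1
```

View pics/w9.png

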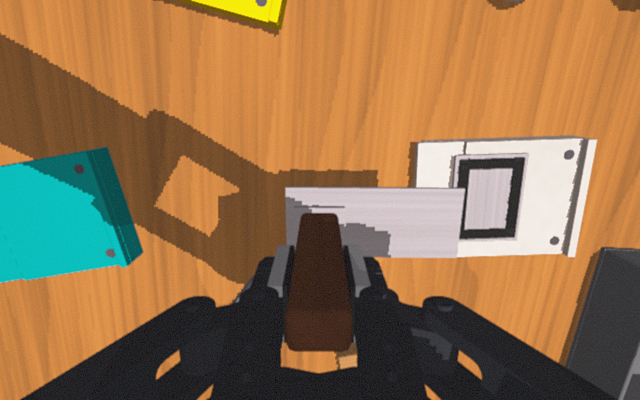

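View pics/w9c.png

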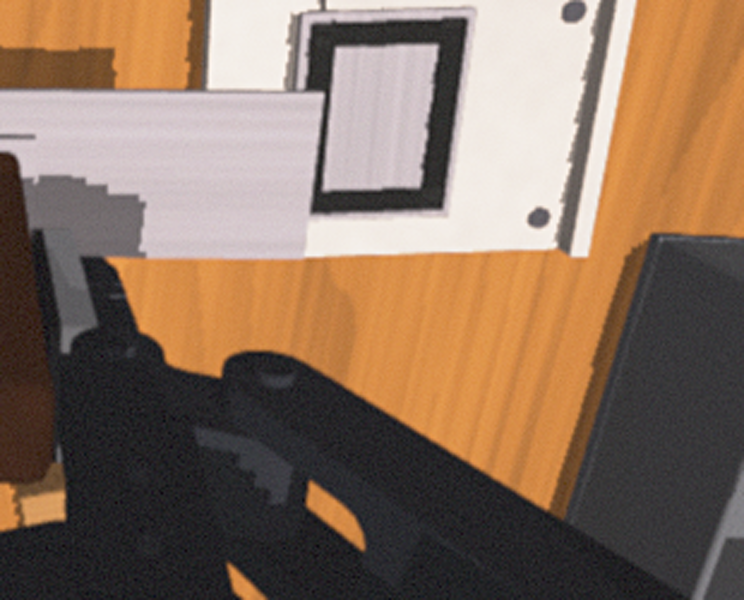

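```bash
python3 - <<'E'
from h import *
P,p,d=cloud("w9")
px=lambda a,b:(330+(a+.5)/2.4-.5,150+(b+.5)/2.4-.5)
Z=ez
def rest(q): return np.round([(q-RO)@ex*1000,(q-RO)@ey*1000],1)
for nm,a,b,z in [("nL",302,12,.033),("fL",475,8,.033),("fR",445,212,.033),("stepL",325,0,.027),("lip foot R",562,248,.027)]:
    print(nm,rest(onplane("w9",*px(a,b),np.array([0,0,z]),Z)))
pts=[]
for a,b in [(335,60),(335,150),(380,60),(380,150),(460,60),(420,110),(440,190),(330,200)]:
    u,v=np.round(px(a,b)).astype(int);q=P[v-1:v+2,u-1:u+2].reshape(-1,3).mean(0);print(rest(q),(q[2]*1000).round(1))
for nm in("d9",):
    P,p,d=cloud(nm);r=(d>0)
    X=(P-RO)@ex;Y=(P-RO)@ey
    for x0 in(.01,.03,.05,.08,.1):
        m=r&(abs(X-x0)<.008)&(abs(Y-.003)<.035);print(x0,m.sum(),np.median(P[m][:,2]).round(4))
E
```

```text
nL [-10.8  48.4]
fL [57.7 47.5]
fR [ 56.3 -39.4]
stepL [ 0.4 51.9]
lip foot R [113.3 -61.1]
[ 3.9 28.1] 32.5
[  7.6 -10.1] 31.4
[22.6 27.3] 31.9
[ 26.4 -10.7] 31.8
[54.  26.4] 33.1
[41.4  5.4] 32.1
[ 52.7 -29.2] 33.5
[  6.7 -31.9] 33.1
0.01 47 0.0316
0.03 50 0.0315
0.05 48 0.0324
0.08 52 0.0269
0.1 48 0.027
```

```bash
python3 - <<'E'
from h import *
from rig import bot
s=bot.get_state();p,R=s["ee_pos"],s["eef_rot"]
P,pp,d=cloud("w9")
for u,v in [(400,200),(420,200),(440,200),(440,245),(455,220)]:
    q=P[v-2:v+3,u-2:u+3].reshape(-1,3).mean(0);print(((q-p)@R*1000).round(1))
a,Ra=tcp_for_tip(-.055,.060,0,y=.004);b,_=tcp_for_tip(-.035,.033,0,y=.004)
plan(p,R,[(a,Ra,5,15),(b,Ra,4,15),(b,Ra,1,15)],rx=.5,rt=.001)
E
```

```text
[12.3 51.3 82.7]
[12.3 63.1 82.7]
[14.7 71.9 74.5]
[-16.3  77.6  82.4]
[-0.1 85.1 82.6]
[[-6, 1, 21, 0, 0.001, -0.008, 15], [-5.5, 0.5, 21.5, 0.001, 0, -0.007, 15], [-6, 1, 21, 0, 0.001, -0.008, 15], [-6, 0.5, 21, 0.001, 0.001, -0.008, 15], [-5.5, 1, 21.5, 0, 0, -0.007, 15], [0, 5, 6.5, 0, 0, 0, 15], [0, 5, 7, 0, 0, 0, 15], [0, 5, 6.5, 0, 0, 0, 15], [0, 5, 7, 0, 0, 0, 15], [0, 0, 0, 0, 0, 0, 15]]
end [ 0.5126 -0.2259  0.1175] 10
```

Call:
{"method": "drive_tool", "body": {
  "commands": [
    [[-6,1,21,0,0.001,-0.008,15],[-5.5,0.5,21.5,0.001,0,-0.007,15],[-6,1,21,0,0.001,-0.008,15],[-6,0.5,21,0.001,0.001,-0.008,15],[-5.5,1,21.5,0,0,-0.007,15],[0,5,6.5,0,0,0,15],[0,5,7,0,0,0,15],[0,5,6.5,0,0,0,15],[0,5,7,0,0,0,15],[0,0,0,0,0,0,15]]
  ]
}}

```text
t: 14.7
ee_pos: [0.5166, -0.2261, 0.1164]
eef_rot: [[-0.097, 0.995, -0.001], [0.995, 0.097, 0.001], [0.001, -0.001, -1.0]]
contact_force: [0.6, -0.3, -1.8]
width: 0.0214
```

```bash
python3 look.py 10; python3 - <<'E'
from h import *
from rig import bot
s=bot.get_state();p,R=s["ee_pos"],s["eef_rot"];print(R.round(4).tolist())
P,pp,d=cloud("w10")
def rest(q): return np.round([(q-RO)@ex*1000,(q-RO)@ey*1000,q[2]*1000],1)
for u,v in [(390,195),(400,200),(420,200),(435,200),(435,245),(450,210),(450,240),(300,195),(500,180),(520,230),(500,145),(600,200)]:
    q=np.median(P[v-2:v+3,u-2:u+3].reshape(-1,3),0);print((u,v),((q-p)@R*1000).round(1),rest(q))
im=cv2.imread("pics/w10.png")[130:330,270:640];cv2.imwrite("pics/w10c.png",cv2.resize(im,None,fx=2.16,fy=2.16,interpolation=cv2.INTER_CUBIC))
im=cv2.imread("pics/d10.png")[150:220,250:370];cv2.imwrite("pics/d10c.png",cv2.resize(im,None,fx=6,fy=6,interpolation=cv2.INTER_CUBIC))
E
```

```text
14.7 [-0.545  0.038  1.873  0.     1.233 -0.642] [ 0.51662998 -0.22607438  0.11638827] [ 0.55573404 -0.32793197 -1.80306916] 0.02135595314647267
tilt 0.0
tip rest -30.8 3.9 31.6
[[-0.0964, 0.9953, 0.0001], [0.9953, 0.0964, 0.0003], [0.0003, 0.0002, -1.0]]
(390, 195) [16.5 41.9 85.6] [-76.3  23.5  31.5]
(400, 200) [13.5 48.  85.3] [-70.2  20.5  31.8]
(420, 200) [13.6 59.6 85.6] [-58.6  20.6  31.4]
(435, 200) [13.7 68.6 85.6] [-49.6  20.7  31.5]
(435, 245) [-15.3  71.   85.6] [-47.2  -8.3  31.4]
(450, 210) [ 7.5 77.9 85.5] [-40.3  14.5  31.5]
(450, 240) [-11.6  79.9  85.3] [-38.3  -4.6  31.7]
(300, 195) [ 16.6 -11.   85.6] [-129.2   23.5   31.5]
(500, 180) [ 24.  109.3  94.1] [-9.  31.1 23. ]
(520, 230) [ -4.6 120.3  84.1] [ 2.1  2.5 33. ]
(500, 145) [ 44.7 106.9  94.7] [-11.4  51.8  22.4]
(600, 200) [ 14.1 164.3  83.8] [46.  21.3 33.3]
```

View pics/w10c.png

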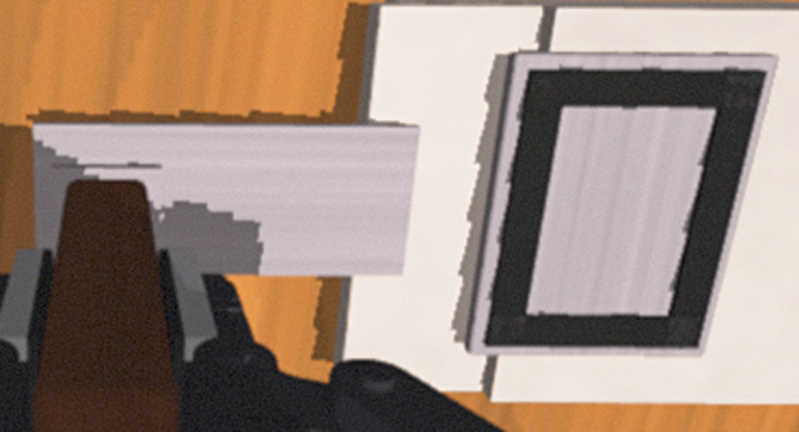

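View pics/d10c.png

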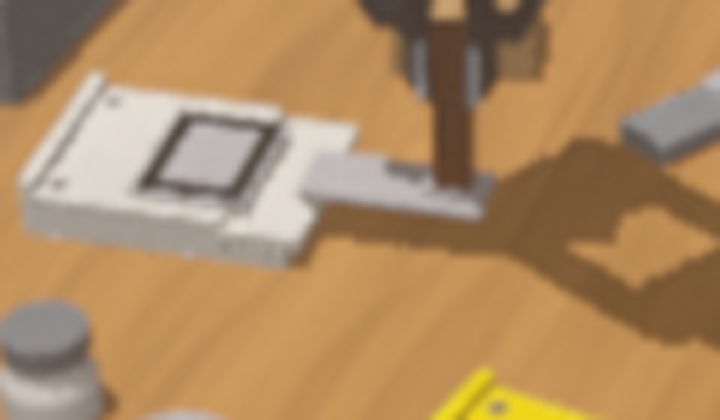

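Call:
{"method": "drive_tool", "body": {
  "commands": [
    [[0,5,0,0,0,0,15],[0,5,0,0,0,0,15],[0,5,0,0,0,0,15],[0,5,0,0,0,0,15],[0,5,0,0,0,0,15],[0,5,0,0,0,0,15],[0,4,0,0,0,0,15],[0,0,0,0,0,0,15],[0,-8,0,0,0,0,15],[0,-10,0,0,0,0,15]]
  ]
}}

```text
t: 16.05
ee_pos: [0.5318, -0.2248, 0.1168]
eef_rot: [[-0.096, 0.995, -0.0], [0.995, 0.096, 0.001], [0.001, -0.0, -1.0]]
contact_force: [0.6, 0.6, -1.1]
width: 0.0211
```

```bash
python3 look.py 11; python3 - <<'E'
from h import *
im=cv2.imread("pics/w11.png")[130:330,270:640];cv2.imwrite("pics/w11c.png",cv2.resize(im,None,fx=2.16,fy=2.16,interpolation=cv2.INTER_CUBIC))
E
```

```text
16.05 [-0.529  0.068  1.84   0.     1.234 -0.626] [ 0.53181798 -0.22484072  0.11679498] [ 0.61590357  0.55369375 -1.12812111] 0.02106528378401667
tilt 0.0
tip rest -15.5 3.6 32.1
```

View pics/w11c.png

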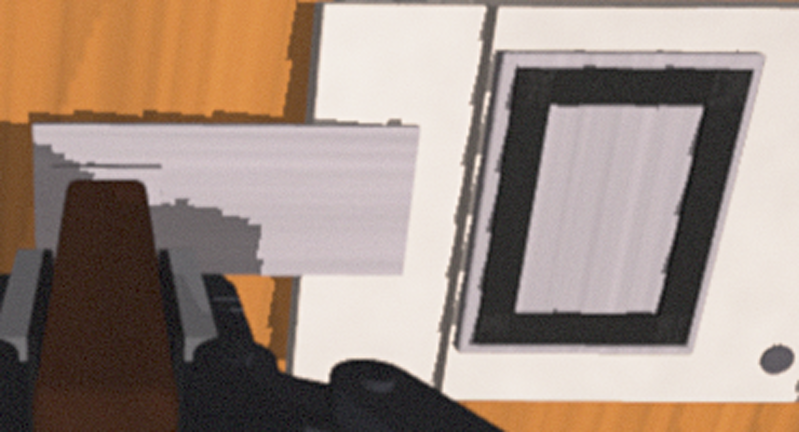

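```bash
python3 - <<'E'
from h import *
from rig import bot
s=bot.get_state();p,R=s["ee_pos"],s["eef_rot"]
T=np.array([[.0248,.865,.5012],[.9997,-.0223,-.0111],[.0016,.5013,-.8653]]);T=Ro.from_matrix(T).as_matrix()
t=np.array([.51395,.19528,.10222])+T[:,1]*.002
so=t-T[:,2]*.06
plan(p,R,[(p-ex*.04+ez*.02,R,2,15),(np.array([.47,-.20,.24]),Rl(.08,0),4,15),(np.array([.465,.09,.24]),Rl(.02,-.2),9,15),(so,T,5,15)],rx=1,rt=.005)
print(so)
E
```

```text
[[0, -20, -10, 0, 0, 0, 15], [0, -20, -10, 0, 0, 0, 15], [8, -5, -26, 0, 0, 0.005, 15], [7, -4, -26, 0, 0, 0.005, 15], [8, -5, -26, 0, 0, 0, 15], [8, -5, -25, 0, 0, 0.005, 15], [32, 2, 0, -0.02, 0, 0.005, 15], [32, 2, 0, -0.025, 0, 0.01, 15], [32, 2, 0, -0.02, 0, 0.005, 15], [33, 1, 0, -0.025, -0.005, 0.005, 15]]
[[32, 1, 0, -0.02, 0, 0.01, 15], [32, 1, 0, -0.025, 0, 0.005, 15], [32, 1, 0, -0.02, 0, 0.005, 15], [32, 0, 0, -0.025, 0, 0.01, 15], [32, 1, 0, -0.02, 0, 0.005, 15], [21, 1, 18, -0.065, -0.005, 0.01, 15], [21, 0, 17, -0.065, 0, 0.005, 15], [22, -2, 18, -0.065, -0.005, 0.01, 15], [21, -3, 17, -0.065, -0.005, 0.01, 15], [21, -4, 17, -0.065, 0, 0.01, 15]]
end [0.4856 0.1957 0.1549] 20
[0.48560925 0.19589987 0.15513897]
```

Call:
{"method": "drive_tool", "body": {
  "commands": [
    [[0,-20,-10,0,0,0,15],[0,-20,-10,0,0,0,15],[8,-5,-26,0,0,0.005,15],[7,-4,-26,0,0,0.005,15],[8,-5,-26,0,0,0,15],[8,-5,-25,0,0,0.005,15],[32,2,0,-0.02,0,0.005,15],[32,2,0,-0.025,0,0.01,15],[32,2,0,-0.02,0,0.005,15],[33,1,0,-0.025,-0.005,0.005,15]]
  ]
}}

```text
t: 17.4
ee_pos: [0.4685, -0.0696, 0.2403]
eef_rot: [[-0.055, 0.994, 0.091], [0.998, 0.055, 0.002], [-0.004, 0.091, -0.996]]
contact_force: [0.6, 0.9, -1.4]
width: 0.0209
```

Call:
{"method": "drive_tool", "body": {
  "commands": [
    [[32,1,0,-0.02,0,0.01,15],[32,1,0,-0.025,0,0.005,15],[32,1,0,-0.02,0,0.005,15],[32,0,0,-0.025,0,0.01,15],[32,1,0,-0.02,0,0.005,15],[21,1,18,-0.065,-0.005,0.01,15],[21,0,17,-0.065,0,0.005,15],[22,-2,18,-0.065,-0.005,0.01,15],[21,-3,17,-0.065,-0.005,0.01,15],[21,-4,17,-0.065,0,0.01,15]]
  ]
}}

```text
t: 18.65
ee_pos: [0.4862, 0.1963, 0.1547]
eef_rot: [[0.026, 0.864, 0.503], [1.0, -0.024, -0.009], [0.004, 0.503, -0.864]]
contact_force: [0.7, -0.9, -0.8]
width: 0.0207
```

```bash
cat > ret.py <<'E'
from h import *
from rig import bot
T=np.array([[.0248,.865,.5012],[.9997,-.0223,-.0111],[.0016,.5013,-.8653]]);T=Ro.from_matrix(T).as_matrix()
t0=np.array([.51395,.19528,.10222])
s=bot.get_state();p,R=s["ee_pos"],s["eef_rot"]
print("rel to grasp pose, tool mm:",((p-t0)@T*1000).round(1),"rot",Ro.from_matrix(T.T@R).as_rotvec().round(4),s["t"],s["contact_force"].round(1))
E
python3 ret.py;python3 - <<'E'
from h import *
snap("wrist","w12");snap("side","d12")
E
```

```text
rel to grasp pose, tool mm: [  0.4   2.3 -59.3] rot [-0.0023  0.002   0.0022] 18.65 [ 0.7 -0.9 -0.8]
```

View pics/w12.png

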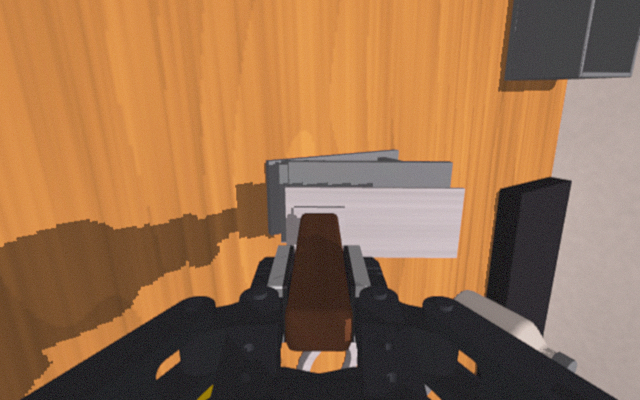

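Call:
{"method": "drive_tool", "body": {
  "commands": [
    [[0,0,12,0,0,0,15],[0,0,12,0,0,0,15],[0,0,12,0,0,0,15],[0,0,8,0,0,0,15],[0,0,6,0,0,0,15],[0,0,3,0,0,0,15],[0,0,2,0,0,0,15],[0,0,1,0,0,0,15],[0,0,1,0,0,0,15],[0,0,0,0,0,0,15]]
  ]
}}

```text
t: 20.0
ee_pos: [0.5151, 0.1952, 0.1058]
eef_rot: [[0.025, 0.865, 0.501], [1.0, -0.024, -0.01], [0.004, 0.501, -0.865]]
contact_force: [0.1, -0.4, -2.0]
width: 0.021
```

```bash
python3 ret.py;python3 - <<'E'
from h import *
snap("wrist","w13")
E
```

```text
rel to grasp pose, tool mm: [-0.1  2.8 -2.5] rot [-0.0002  0.0015  0.0015] 20.0 [ 0.1 -0.4 -2. ]
```

View pics/w13.png

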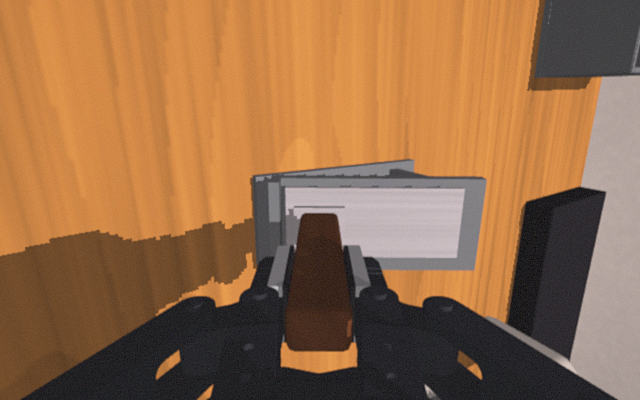

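Call:
{"method": "drive_tool", "body": {
  "commands": [
    [[0,-0.5,0.5,0,0,0,15],[0,-0.5,0.5,0,0,0,15],[0,0,0.5,0,0,0,15],[0,0,0.5,0,0,0,15],[0,0,0.5,0,0,0,15],[0,0,0,0,0,0,15],[0,0,0,0,0,0,15],[0,0,0,0,0,0,15],[0,0,0,0,0,0,15],[0,0,0,0,0,0,15]]
  ]
}}

```text
t: 21.3
ee_pos: [0.5155, 0.1951, 0.1031]
eef_rot: [[0.025, 0.865, 0.501], [1.0, -0.024, -0.01], [0.004, 0.501, -0.865]]
contact_force: [-1.3, -0.8, 1.8]
width: 0.0211
```

```bash
python3 ret.py
```

```text
rel to grasp pose, tool mm: [-0.1  1.7 -0. ] rot [0.     0.0014 0.0015] 21.3 [-1.3 -0.8  1.8]
```

Call:
{"method": "drive_tool", "body": {
  "commands": [
    [[0,0,0,0,0,0,26],[0,0,0,0,0,0,30],[0,0,0,0,0,0,40],[0,0,0,0,0,0,60],[0,0,0,0,0,0,60],[0,0,0,0,0,0,60],[0,0,-5,0,0,0,60],[0,0,-10,0,0,0,60],[0,0,-15,0,0,0,60],[0,0,-15,0,0,0,60]]
  ]
}}

```text
t: 22.55
ee_pos: [0.4926, 0.1956, 0.1431]
eef_rot: [[0.025, 0.865, 0.502], [1.0, -0.024, -0.009], [0.004, 0.502, -0.865]]
contact_force: [0.2, 0.3, -0.6]
width: 0.0598
```

```bash
python3 ret.py;python3 - <<'E'
from h import *
snap("wrist","w14")
E
```

```text
rel to grasp pose, tool mm: [ -0.1   2.  -46.1] rot [-0.0007  0.0017  0.0015] 22.55 [ 0.2  0.3 -0.6]
```

View pics/w14.png

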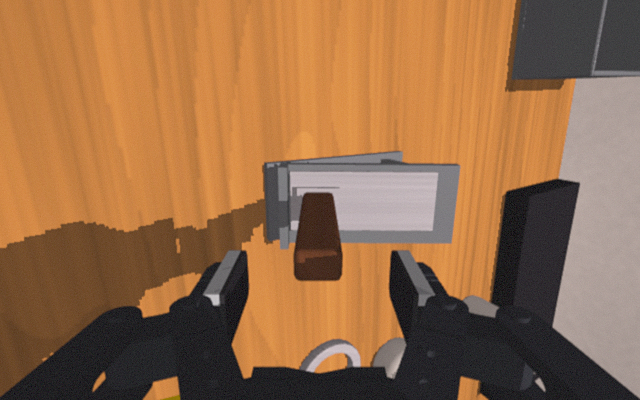

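Call:
{"method": "drive_tool", "body": {
  "commands": [
    [[0,0,-20,0,0,0,60],[0,0,-20,0,0,0,60],[0,0,-20,0,0,0,60],[0,-10,-20,0,0,0,60],[0,-15,-20,0.05,0,0,60],[0,-10,-15,0.08,0,0,60],[0,0,-10,0.08,0,0,60],[0,0,0,0.08,0,0,60],[0,0,0,0.05,0,0,60],[0,0,0,0,0,0,60]]
  ]
}}

```text
t: 23.85
ee_pos: [0.402, 0.1975, 0.2344]
eef_rot: [[0.026, 0.982, 0.185], [1.0, -0.026, -0.001], [0.004, 0.185, -0.983]]
contact_force: [-0.2, 0.0, -0.5]
width: 0.0598
```

```bash
python3 - <<'E'
from h import *
from rig import bot
s=bot.get_state();print(s["t"],s["ee_pos"],s["contact_force"].round(1))
for n,k in(("scene","sF"),("side","dF"),("wrist","wF")): snap(n,k)
a=cv2.resize(cv2.imread("pics/sF.png")[140:310,150:500],(700,340),interpolation=cv2.INTER_CUBIC)
b=cv2.resize(cv2.imread("pics/dF.png")[130:380,150:450],(312,260),interpolation=cv2.INTER_CUBIC)
c=cv2.resize(cv2.imread("pics/wF.png"),(388,260))
cv2.imwrite("pics/F.png",np.vstack([a,np.hstack([b,c])]))
P,p,d=cloud("dF");p=p.astype(int)
X=(P-RO)@ex;Y=(P-RO)@ey;m0=d>0
for x0 in(.01,.03,.05,.065,.09):
    m=m0&(abs(X-x0)<.006)&(abs(Y-.003)<.035);print(x0,m.sum(),np.median(P[m][:,2]).round(4))
for n in("scene0","sF","side0","dF"):
    P,p,d=cloud(n)
    p=p.astype(int);s=(d>0)&(P[...,0]>.46)&(P[...,0]<.58)&(P[...,1]>.16)&(P[...,1]<.23)&(P[...,2]>.05)&(p[...,0]-p[...,2]>35)&(p[...,0]<140)
    print(n,s.sum(),P[s].mean(0).round(4))
E
```

```text
23.85 [0.40204211 0.19745804 0.23440361] [-0.2  0.  -0.5]
0.01 7 0.033
0.03 37 0.0322
0.05 44 0.0313
0.065 35 0.0324
0.09 35 0.0269
scene0 158 [0.5346 0.1921 0.09  ]
sF 157 [0.5352 0.192  0.0904]
side0 192 [0.521  0.2007 0.0918]
dF 190 [0.5224 0.2009 0.0915]
```

View pics/F.png

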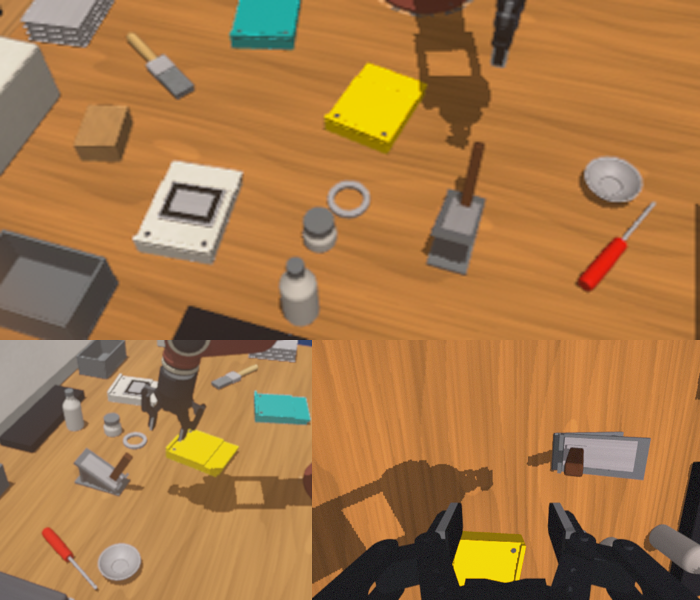

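The final pictures show the plate seal-up, flat and mid-width on the deck. The lifter is back on the slope within about 1–2 mm of its old place, and the other things look unmoved. I'm handing the job in.

```bash
python3 -c "
from rig import bot
print(bot.finish_job(), bot.get_state()['t'])"
```

```text
the job is handed in; nothing more can be done
the job is handed in; nothing more can be done
```

The plate is turned over and the lifter is back on its stand. I handed the job in at about 24 s of the 51 s allowed.

- **Turning the plate:** I gripped the lifter by its handle, slid the blade about 20 mm under the plate's overhang and tipped the plate over the step. It came down seal-up but hanging about 10 mm back over the step. I then nudged its rear edge forward with the blade tip until it lay wholly on the deck.
- **Plate check:** Depth readings put the plate's top at 31–33 mm across, against 33 mm expected, so it lies flat. It is within about 4 mm of the middle of the width.
- **Lifter check:** The blade is flat on the slope with the heel at the lip. The handle measures within 1–2 mm of where it started.
- **Other checks:** In the last pictures the other things on the bench look unmoved (not measured). The gripper is open and clear, and the highest wrist force I read was about 5 N. The gripper stayed clear of the plate in every picture I took.

Two measurements disagreed slightly. Estimates of the rest's yaw ranged from 0.08 to 0.10 rad between views. One blade-height reading was about 2 mm off, taken while the arm was still settling; I re-measured before the nudge. No check failed.

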